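Close up the freshener counter: stock the bin, zero the counter, pole the flap shut

ROBOT

A 7-joint arm with a two-finger parallel gripper is mounted at the origin on the work surface. World frame = base frame: x ahead of the robot, y to its left, z up, the work surface at z = 0. Lengths are in m, angles in rad, forces in N, time in s.
With the tool pointing down it reaches from about 0.425 to 0.875 m from the base axis. Payload 8.4 kg.
Tool frame: the origin (TCP) lies on the centre line of the jaws, within the pads' length; the fingertips stand 25 mm ahead of it and the grasp point (between the pads) lies 6 mm ahead of it; z points along the fingers, y is the line along which they close (so a half turn about z gives the same grasp; the last joint's range is limited). The gripper opens to 85 mm and grips with 20 to 120 N. Pads are 22 mm wide; open, the fingers measure 114 mm over their backs; the gripper's body (76 mm by 85 mm) begins 54 mm behind the grasp point. The pads swing forward as they close: fully open they stand 13 mm farther back than shut.
Start: joints at [-1.428, 0.333, 0.04, 1.465, -0.013, 1.343, -0.059], TCP at [0.156, 0.631, 0.256] pointing down, gripper open.
Joint ranges: [-2.58, 2.58], [-0.38, 2.09], [-1.3, 1.39], [0.25, 2.4], [-1.5, 4.64], [0.08, 2.09], [-2.65, 2.65]. Speed limits (rad/s): [2.22, 2.22, 2.79, 2.79, 3.14, 3.14, 3.14].

INTERFACE

Orientations are given as a unit quaternion [x, y, z, w].
In Python, from station import readout, vision, r gives the robot as it stands.
- The arm moves only by the tool carry_out, never from a script. Its argument "series" is a list of rows, each an object of numbers: "x", "y", "z": the shift along the tool's x, y, z scaled (see below); "rx", "ry", "rz": the turn, a rotation vector about the tool's x, y, z scaled (see below). In form: [{"x": .., "y": .., "z": .., "rx": .., "ry": .., "rz": ..}, ...]. A call has 1 to 20 rows; each row is the pose to reach, as a shift and turn from the pose commanded when the call began, along the tool's axes at that moment, turning the shorter way round; what a row does not reach only later rows make up. The controller multiplies each number of a shift by 0.3 m and each number of a turn by pi rad. A row lasts 1/10 s, in which the tool goes at most 50 mm and 8.59 degrees, less where a joint would pass 70% of its speed; a pose out of reach is approached as far as the arm can. A call with a number of a shift or a turn outside -1 to 1 is refused whole. A call with a gripper value outside its range is refused whole. "claw" is the gripper's target within -1 to 1 (fully open at 1, half-way at 0, shut at -1), set as the call begins (left out, the last holds). The fingers move at their own pace and stop on an object; the grip force is fixed at half the most. Time passes only in rows, so rows that repeat a pose let the fingers close. It gives the time, the measured TCP pose, the force, the opening and the grip force at its end, in the units of the state.
- readout.get_state(): the state, without advancing time (a new reading comes with each control period).
- vision.snapshot(name): name is "side" or "top"; returns the picture (480x640x3 uint8, red, green, blue); there is no depth.
- vision.get_calibration(name): a dict with "camera_matrix" (3x3 intrinsics, pixels), "rvec" (rotation vector, rad) and "tvec" (3), from world to camera coordinates, as OpenCV has them. Camera axes: x right, y down, z forward; pixel columns grow to the right and rows downward; lengths in m; the calibration is good to about 2 mm. A picture is of the moment at which its call begins. get_calibration takes no time and is no camera call.
- r.hand_in(): hands the job in; it is judged then, once.
The state is a dict: "clock": time; "joint_pos": joint angles; "qd": joint speeds; "tau": joint torques, N m; "tcp_pos": TCP position; "orientation": TCP orientation; "force": force on the tool from outside, world axes, zero at the start; "ft_torque": the same for the moment, N m; "opening": opening from 0.0 (shut) to 1.0 (fully open); "grasp_force": force on a finger pad.
Only numpy, scipy, OpenCV 4.12 (cv2) and the standard library are available. Lean on these libraries where they do the work, as an engineer would, in place of code of your own. Each camera call takes 0.05 s, during which the arm holds its last target. There are 200 camera calls.

TASK

Close up the freshener counter for the night: put every loose scent capsule lying on the counter top into the open stock bin, and turn the sales counter's reset knob back to its zero stop. When all the capsules are in, take the hook pole from its rack, hook it into the ring eye on the raised flap and swing the flap fully shut with the hook still in the eye, without slamming it; then unhook the pole and lay it back in both cradles of its rack. Leave the coin box, the tread gauge and the wheel chock where they are.

Things in the scene. Friction and masses are not known exactly. Their poses are not given: they have to be found in the camera images.
- capsule0: Orange plastic scent capsule (2 to 4 of the four are present), a rounded block 60 long (own x) x 38 wide (own y) x 32 mm high, 35 to 70 g, lying flat; a small steel key ring (flat, 24 mm, fixed stiff at mid height) sticks out of its own +x end to 54 mm from the middle. Origin: centre of the block's underside. Grip it across its 38 mm width. Any that hang on the hooks of the counter's far lip are fixed display and not meant.
- capsule1: Orange plastic scent capsule (2 to 4 of the four are present), a rounded block 60 long (own x) x 38 wide (own y) x 32 mm high, 35 to 70 g, lying flat; a small steel key ring (flat, 24 mm, fixed stiff at mid height) sticks out of its own +x end to 54 mm from the middle. Origin: centre of the block's underside. Grip it across its 38 mm width. Any that hang on the hooks of the counter's far lip are fixed display and not meant.
- capsule2: Orange plastic scent capsule (2 to 4 of the four are present), a rounded block 60 long (own x) x 38 wide (own y) x 32 mm high, 35 to 70 g, lying flat; a small steel key ring (flat, 24 mm, fixed stiff at mid height) sticks out of its own +x end to 54 mm from the middle. Origin: centre of the block's underside. Grip it across its 38 mm width. Any that hang on the hooks of the counter's far lip are fixed display and not meant.
- capsule3: Orange plastic scent capsule (2 to 4 of the four are present), a rounded block 60 long (own x) x 38 wide (own y) x 32 mm high, 35 to 70 g, lying flat; a small steel key ring (flat, 24 mm, fixed stiff at mid height) sticks out of its own +x end to 54 mm from the middle. Origin: centre of the block's underside. Grip it across its 38 mm width. Any that hang on the hooks of the counter's far lip are fixed display and not meant.
- bin: Galvanised steel stock bin fixed to the counter, open-topped, outside 240 (own x) x 220 (own y) x 85 mm high, walls and floor 4 mm. Origin: centre of its underside. Its flap is hinged along the top of its +y wall.
- flap (a joint): Hinge of the bin's flap (a 240 x 222 x 4 mm steel sheet, 0.2 kg), in rad: 0 = shut, lying flat on the bin's rim (hard stop); grows as it opens upward; starts standing open at 1.62 to 1.9. A stiff friction hinge: it stays where it is left and needs 1 to 2.5 N at the eye to move. Hinge line: along the bin's own x through bin (0, +110, 85) mm.
- flap_eye (a point): Centre of the ring eye on the middle-right of the flap's free edge: steel ring, inner diameter 30 mm, wire 6 mm, its hole axis along the bin's own x (parallel to the hinge at every flap angle), centre 240 mm from the hinge line, 30 mm towards the bin's +x from the flap's middle and 2 mm above the underside plane of the shut flap. With the flap at angle a it lies in the bin's frame at x 30, y 110 - 240 cos a + 2 sin a, z 85 + 240 sin a + 2 cos a (mm).
- pole: Hook pole, 0.18 to 0.28 kg: a 16 mm square aluminium tube along its own y from -140 to +200 mm, with a black rubber grip sleeve 26 x 90 x 26 mm around its origin (which lies on the tube's axis, near the balance point), a 22 mm end cap from -165 to -135 mm, and at the +y end (y = 196 mm) a round 8 mm steel prong at a right angle, pointing along the pole's own +x and reaching 50 mm from the tube's axis. Lies level in the rack, prong pointing level.
- pole_hook (a point): Middle of the pole's prong: pole frame (25, 196, 0) mm. In the eye it should lie at the eye's centre.
- rack: Steel pole rack fixed to the counter: base plate 60 x 270 x 6 mm with two U-shaped cradles, 12 mm thick, at own y = -105 and +120 mm; cradle floors 62 mm above the counter, horns to 80 mm, 36 mm clear between the horns (along own x). Origin: centre of its underside. With the pole home, the pole's origin is 70 mm above the rack's, at rack x, y about 0, pole y along rack y, prong towards rack +x.
- counter: Grey sales counter box fixed to the counter top, 110 x 110 x 58 mm high, with a white dial and the knob on its top. Origin: centre of its underside.
- reset_knob (a joint): Angle of the reset knob about its upright axis, rad: 0 = at the zero stop (hard stop); values grow clockwise seen from above; starts at 1.6 to 2.7; turn it anticlockwise seen from above to zero it. Friction 0.04 N m, stays where left.
- knob_grip (a point): On the knob's axis at gripping height, 89 mm above the counter top. The knob is a black disc of 60 mm diameter with an upright bar grip along the knob's own x (this point's x axis, which turns with it), 56 long x 16 wide, standing from 69 to 99 mm above the counter top.
- tread_gauge: Bystander: blue plastic tread depth gauge, T-shaped, 105 x 50 x 12 mm. Origin: underside.
- chock: Bystander: grey rubber wheel chock, stepped wedge 75 x 50 x 42 mm. Origin: centre of its underside.
- coin_box: Bystander: dented tin coin box 110 x 140 x 75 mm. Origin: centre of its underside.
Mind the look-alikes: they are no part of the job. Leave any pink look-alike of the capsule2 alone.

How it is judged:
On the way, in this order (a step that is already met when the one before it is completed fails the run):
1. every capsule present is in the stock bin (x of capsule0 in the frame of bin between -0.105 and 0.105 m and y of capsule0 in the frame of bin between -0.1 and 0.1 m and z of capsule0 in the frame of bin between -0.005 and 0.06 m and x of capsule1 in the frame of bin between -0.105 and 0.105 m and y of capsule1 in the frame of bin between -0.1 and 0.1 m and z of capsule1 in the frame of bin between -0.005 and 0.06 m and x of capsule2 in the frame of bin between -0.105 and 0.105 m and y of capsule2 in the frame of bin between -0.1 and 0.1 m and z of capsule2 in the frame of bin between -0.005 and 0.06 m and x of capsule3 in the frame of bin between -0.105 and 0.105 m and y of capsule3 in the frame of bin between -0.1 and 0.1 m and z of capsule3 in the frame of bin between -0.005 and 0.06 m), for 0.3 s.
2. the pole's prong is through the ring eye while the flap still stands open (distance between pole_hook and flap_eye below 0.02 m and value of joint flap above 1.2 rad), for 0.2 s.
3. the flap is shut with the prong still in the eye (distance between pole_hook and flap_eye below 0.02 m and value of joint flap below 0.06 rad), for 0.2 s.
At the end, for the whole second after the job is handed in: All capsules present lie inside the stock bin, flap shut (under 0.06 rad), reset knob at zero (under 0.08 rad), pole at rest in both rack cradles (origin within 16 mm across, 40 mm along and 6 mm in height of home, within 0.15 rad of the rack's line) (all of step 1 and value of joint flap below 0.06 rad and value of joint reset_knob below 0.08 rad and x of pole in the frame of rack between -0.016 and 0.016 m and y of pole in the frame of rack between -0.04 and 0.04 m and z of pole in the frame of rack between 0.064 and 0.076 m and angle between the y axis of pole and the y axis of rack, either way round below 0.15 rad and linear speed of pole below 0.03 m/s); the robot touches nothing.
It fails at once if a bystander is moved more than 40 mm (distance of any of tread_gauge, chock, coin_box from where it was at the start of the episode above 0.04 m).
It fails at once if the flap is slammed onto the bin (closing faster than 2.5 rad/s when nearly shut) (value of joint flap below 0.25 rad and velocity of joint flap below -2.5 rad/s).
Of capsule0, capsule1, capsule2, capsule3 only 2 to 4 are there at a start; the rules pass over those that are not, and their reading is None.
At some moment in a run one of capsule0, capsule1, capsule2, capsule3 may be knocked a few centimetres aside while the robot is not near it.
It also fails if it takes over 210 s, if anything falls off the work surface, if the arm or the gripper's body presses on something with over 40 N, if the wrist force passes 120 N, or if a joint passes its speed limit or range.

## Working session

There is one attempt and no reset: what is moved stays moved. The work goes in short steps, Python scripts to look and compute and a tool call to move; the robot and the scene stay as the last step left them, time stands still between calls to the robot, and variables do not carry over. Pictures are saved under pics/ and viewed, at most 14 in all, crops included, and the job is handed in when it is done.

Besides the shell and the picture viewer there is one more tool, called after "Call:" in YAML: its name, and indented under it one key for each argument. carry_out: Moves the arm, as the interface text tells. Its arguments: {"type":"object","properties":{"series":{"type":"array","items":{"type":"object","properties":{"x":{"type":"number","minimum":-1,"maximum":1},"y":{"type":"number","minimum":-1,"maximum":1},"z":{"type":"number","minimum":-1,"maximum":1},"rx":{"type":"number","minimum":-1,"maximum":1},"ry":{"type":"number","minimum":-1,"maximum":1},"rz":{"type":"number","minimum":-1,"maximum":1}}}},"claw":{"type":"number"}},"required":["series"]}

```bash
ls; mkdir -p pics
python3 - <<'E'
from station import readout, vision, r
import cv2
print(readout.get_state())
for n in("top","side"):
    print(vision.get_calibration(n)); cv2.imwrite(f"pics/{n}0.png",vision.snapshot(n)[:,:,::-1])
E
```

```text
pics
{'clock': 0.0, 'joint_pos': array([-1.42818978,  0.33390674,  0.03985832,  1.46627945, -0.01340639,
        1.3433156 , -0.05848947]), 'qd': array([-7.32285396e-04, -7.39257201e-04,  7.27208424e-05, -1.36318705e-03,
        7.02244298e-04,  1.46867806e-05, -3.39104956e-04]), 'tau': array([ 3.68416568e-04, -6.58563781e+01,  1.36550155e+00, -4.05546033e+01,
        1.67774601e-02,  1.30750085e-02, -1.10563283e-05]), 'tcp_pos': array([0.1555598 , 0.63067293, 0.25541971]), 'orientation': array([ 1.20605727e-01,  9.92700148e-01, -8.20174606e-04, -4.92825324e-05]), 'force': array([ 0.85358008, -1.25481749,  0.63705239]), 'ft_torque': array([0.04498777, 0.01348655, 0.02121472]), 'grasp_force': 0.0, 'opening': 1.0008110394868257}
{'camera_matrix': array([[433.9078048 ,   0.        , 322.36473926],
       [  0.        , 433.9078048 , 235.21639023],
       [  0.        ,   0.        ,   1.        ]]), 'rvec': array([ 2.12587274, -2.16137872,  0.19083621]), 'tvec': array([-0.04634394,  0.54241704,  0.88329486])}
{'camera_matrix': array([[465.17966664,   0.        , 305.59204623],
       [  0.        , 465.17966664, 243.31550774],
       [  0.        ,   0.        ,   1.        ]]), 'rvec': array([ 2.38448282, -0.52848355,  0.18991573]), 'tvec': array([-0.47004724,  0.19182923,  1.05007077])}
```

View pics/top0.png

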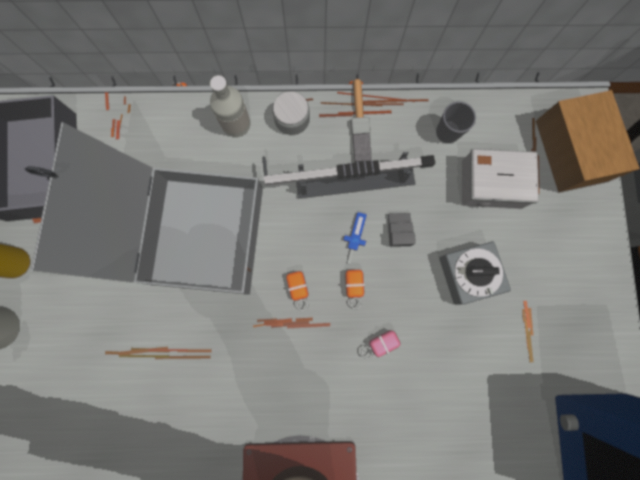

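View pics/side0.png

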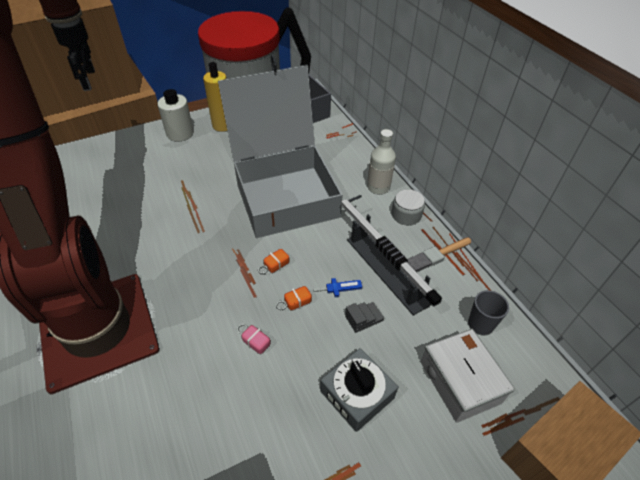

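Top view: the orange capsules are at (297,286) and (355,284), the pink look-alike is at (384,343), and the item at (182,84) is lip display. The bin is around (200,232), the flap eye near (40,172), the pole runs (262,181)-(430,160) and the knob is at (482,271). I'll enlarge these to confirm.

```bash
cat > h.py <<'E'
from station import readout, vision, r
import numpy as np, cv2
from scipy.spatial.transform import Rotation as R
C={n:vision.get_calibration(n) for n in("top","side")}
def proj(n,p):
    c=C[n]; return cv2.projectPoints(np.array(p,float).reshape(-1,1,3),c["rvec"],c["tvec"],c["camera_matrix"],None)[0].reshape(-1,2)
def ray(n,uv):
    c=C[n]; M=cv2.Rodrigues(c["rvec"])[0]; return -M.T@c["tvec"], M.T@np.linalg.inv(c["camera_matrix"])@np.array([*uv,1.])
def back(n,uv,z):
    o,d=ray(n,uv); return o+d*(z-o[2])/d[2]
def tri(a,b):  # top pixel, side pixel -> point, gap
    (o,d),(p,e)=ray("top",a),ray("side",b)
    s,t=np.linalg.lstsq(np.c_[d,-e],p-o,rcond=None)[0]; A,B=o+s*d,p+t*e
    return (A+B)/2, np.linalg.norm(A-B)
def down(yaw): # tool down, tool x axis at world yaw, (tool y = yaw-90deg)
    return R.from_euler("z",yaw)*R.from_euler("x",np.pi)
def delta(p,rot=None):
    s=readout.get_state(); q=R.from_quat(s["orientation"])
    d=q.inv().apply(np.array(p)-s["tcp_pos"])/0.3
    w=(q.inv()*rot).as_rotvec()/np.pi if rot is not None else np.zeros(3)
    print("xyz",d.round(3),"r",w.round(4),"rows",np.ceil(max(np.linalg.norm(d)*6,np.linalg.norm(w)*180/8.59)))
def crop(src,x0,y0,x1,y1,f,out):
    cv2.imwrite(out,cv2.resize(src[y0:y1,x0:x1,::-1],None,fx=f,fy=f,interpolation=cv2.INTER_CUBIC))
E
python3 - <<'E'
from h import *
t=vision.snapshot("top");s=vision.snapshot("side")
np.save("t0.npy",t);np.save("s0.npy",s)
up=lambda a:cv2.resize(a,(400,300),interpolation=cv2.INTER_CUBIC)
m=np.vstack([np.hstack([up(t[150:255,240:380]),up(t[225:330,270:410])]),np.hstack([up(t[225:300,430:530]),up(t[120:285,20:240])])])
cv2.imwrite("pics/m1.png",m[:,:,::-1])
m=np.vstack([np.hstack([up(s[55:160,210:350]),up(s[180:285,320:460])]),np.hstack([up(s[340:430,310:430]),up(s[235:325,225:345])])])
cv2.imwrite("pics/m2.png",m[:,:,::-1])
for n,im in(("top",t),("side",s)):
    h=cv2.cvtColor(im,cv2.COLOR_RGB2HSV); k=cv2.inRange(h,(5,200,150),(16,255,255))
    for c in cv2.findContours(k,0,2)[0]:
        if cv2.contourArea(c)>20:
            b=cv2.minAreaRect(c); print(n,np.round(b[0]),np.round(b[1]),cv2.contourArea(c),b[2],back(n,b[0],.025).round(3))
E
```

```text
side [291. 299.] [13.  9.] 99.5 63.43495178222656 [ 0.422 -0.128  0.025]
side [304. 293.] [13. 10.] 107.5 61.38954162597656 [ 0.454 -0.127  0.025]
side [270. 262.] [12.  8.] 83.0 45.0 [ 0.42  -0.008  0.025]
side [281. 255.] [12.  8.] 77.0 52.12501525878906 [0.452 0.001 0.025]
```

View pics/m1.png

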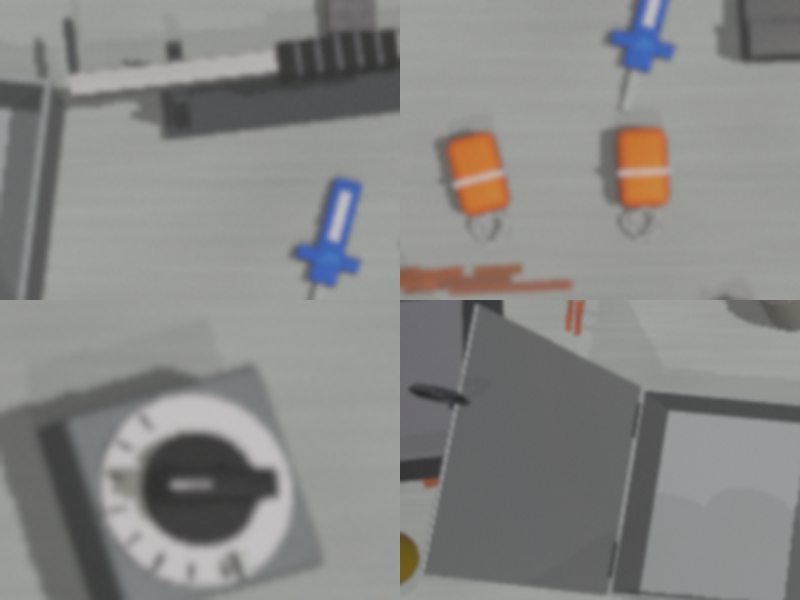

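View pics/m2.png

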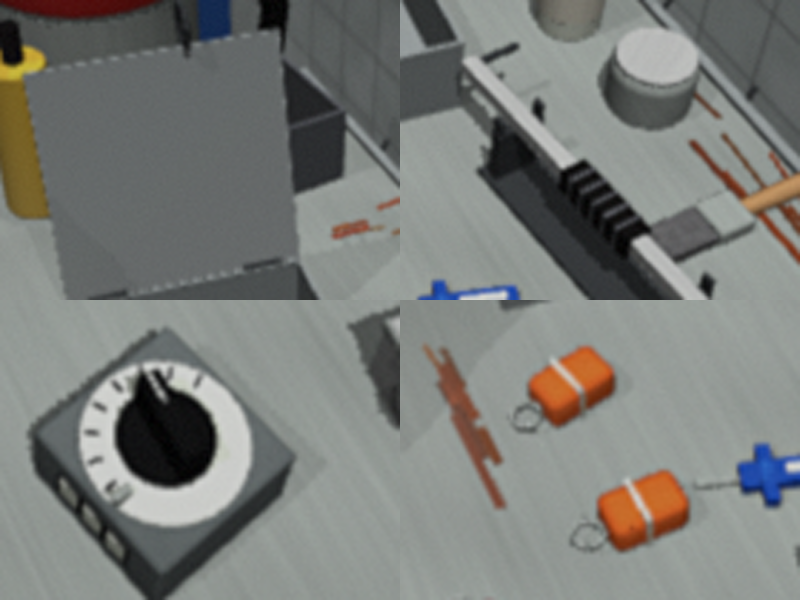

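Confirmed: two orange capsules lie loose with their rings toward the robot, and the pink one is left out. The prong points away from the robot (+x), and the eye is at top pixel ~(42,173). Next I check the orange speck at (37,220) behind the flap and measure everything.

Run:
```python
from h import *
t=np.load("t0.npy");s=np.load("s0.npy")
h=cv2.cvtColor(t,cv2.COLOR_RGB2HSV); k=cv2.inRange(h,(4,170,120),(18,255,255)); k=cv2.morphologyEx(k,cv2.MORPH_CLOSE,np.ones((5,5)))
for c in cv2.findContours(k,0,2)[0]:
    if cv2.contourArea(c)>30:
        b=cv2.minAreaRect(c); B=cv2.boxPoints(b); W=np.array([back("top",q,.03) for q in B])
        e=W[1]-W[0],W[2]-W[1]; e=max(e,key=np.linalg.norm)
        print(b[0],back("top",b[0],.032).round(3),"sizes",np.linalg.norm(W[1]-W[0]).round(3),np.linalg.norm(W[2]-W[1]).round(3),"yaw",np.arctan2(e[1],e[0]).round(3))
print("speck",t[218:223,34:41].tolist()[2],"cap",t[280,297],"stick",t[324,290],back("top",(37,220),.02))
f=lambda w,uv,z:print(w,back("top",uv,z).round(3))
# bin rim: crop4 scale .55
for w,uv in(("inner far-right",(243,178)),("corner near right",(249,293)),("corner far right",(263,178)),("hinge far",(153,170)),("hinge near",(136,281))): f(w,uv,.085)
# eye
print("eye",tri((20+40*.55+20*0,120+95*.55),(210+185*.35,55+42*.35)))
print("flap far corner",tri((20+75*.55,120+5*.55),(210+280*.35,55+30*.35)), "near",tri((20+27*.55,120+275*.55),(210+30*.35,55+72*.35)))
print("hinge far",tri((153,171),(210+298*.35,55+262*.35)),"near",tri((136,281),(210+65*.35,55+300*.35)))
# pole, z .07
for w,uv in(("tube end",(240+70*.35,150+85*.35)),("prong tip",(240+68*.35,150+18*.35)),("sleeve L",(240+278*.35,150+62*.35)),("cap end",(434,160))): f(w,uv,.074)
f("sleeveR",(382,168),.074)
f("knob disc",(430+200*.25,225+188*.25),.069)
print("knob tri",tri((430+203*.25,225+188*.25),(310+165*.3,340+138*.3)))
f("baseplate corner L near",(240+163*.35,150+137*.35),.006)
f("baseplate corner R near",(415,186),.006)
```

```text
(355.0, 292.0) [ 0.42  -0.123  0.032] sizes 0.03 0.017 yaw -1.588
(298.76470947265625, 293.5588684082031) [ 0.419 -0.003  0.032] sizes 0.031 0.017 yaw -1.344
(295.0294494628906, 278.61761474609375) [0.451 0.004 0.032] sizes 0.032 0.024 yaw -1.342
(354.0, 276.5) [ 0.453 -0.122  0.032] sizes 0.03 0.024 yaw -1.587
speck [[136, 86, 66], [137, 84, 60], [137, 82, 59], [137, 83, 58], [138, 84, 60], [137, 87, 66], [137, 99, 86]] cap [198 119  52] stick [138  94  79] [0.58893977 0.56796972 0.02      ]
inner far-right [0.658 0.109 0.085]
corner near right [0.42  0.094 0.085]
corner far right [0.658 0.067 0.085]
hinge far [0.678 0.296 0.085]
hinge near [0.448 0.319 0.085]
eye (array([0.61318126, 0.39811764, 0.2807231 ]), np.float64(0.0011969347803800574))
flap far corner (array([0.69635814, 0.3704373 , 0.2863258 ]), np.float64(0.0042739116369537615)) near (array([0.45582316, 0.3835902 , 0.29699   ]), np.float64(0.008753376453834926))
hinge far (array([0.68293124, 0.30007661, 0.07195804]), np.float64(0.005614713497352035)) near (array([0.44552763, 0.31580805, 0.09457134]), np.float64(0.003972251827246676))
tube end [0.657 0.065 0.074]
prong tip [0.709 0.067 0.074]
sleeve L [ 0.673 -0.089  0.074]
cap end [ 0.696 -0.296  0.074]
sleeveR [ 0.68  -0.184  0.074]
knob disc [ 0.456 -0.379  0.069]
knob tri (array([ 0.4559751 , -0.38256089,  0.06290778]), np.float64(0.00022184457465745228))
baseplate corner L near [ 0.634 -0.     0.006]
baseplate corner R near [ 0.658 -0.269  0.006]
```

Run:
```python
from h import *
from scipy.optimize import least_squares
m=[("top",(263,178),"n",1,),("top",(249,293),"n",-1),("top",(153,170),"h",1),("top",(136,281),"h",-1),
("top",(61.5,123),"f",1),("top",(35,271),"f",-1),("top",(41,172),"e",0),
("side",(308,66),"f",1),("side",(220.5,80),"f",-1),("side",(274.5,64),"e",0),("side",(314,147),"h",1),("side",(236,160),"h",-1),("side",(253,211),"n",-1),("side",(342,188),"n",1)]
def pts(p):
    x,y,w,a=p; P=[]
    L={"h":0,"f":.2225}
    for n,uv,k,s in m:
        if k=="n": q=(.12*s,-.11,.085)
        elif k=="e": q=(.03,.11-.24*np.cos(a)+.002*np.sin(a),.085+.24*np.sin(a)+.002*np.cos(a))
        else: q=(.12*s,.11-L[k]*np.cos(a),.085+L[k]*np.sin(a))
        P.append(R.from_euler("z",w).apply(q)+[x,y,0])
    return np.array(P)
def res(p):
    P=pts(p); return np.concatenate([proj(n,P[i])[0]-uv for i,(n,uv,k,s) in enumerate(m)])
o=least_squares(res,[.56,.2,0.1,1.8],loss="soft_l1"); print(o.x.round(4)); print(res(o.x).reshape(-1,2).round(1).tolist())
print("eye",pts(o.x)[6].round(4),"hingedir")
np.save("bin.npy",o.x)
```

```text
[ 0.5522  0.196  -0.1093  1.8876]
[[-3.2, -0.8], [-3.0, -0.2], [1.8, -2.5], [0.3, 1.6], [2.0, -1.1], [-1.4, -0.2], [0.7, 0.2], [-1.1, -1.8], [-3.5, -0.0], [-1.6, -1.2], [0.7, -2.2], [-2.6, 2.2], [0.1, 5.1], [0.9, 6.6]]
eye [0.6024 0.3783 0.3124] hingedir
```

Run:
```python
from h import *
delta((.30,.42,.26),down(3.357)); delta((.436,.001,.14),down(3.357))
```

```text
xyz [-0.636 -0.567 -0.013] r [-0.0003 -0.     -0.1455] rows 6.0
xyz [-1.41  -1.814  0.388] r [-0.0003 -0.     -0.1455] rows 14.0
```

Call:
carry_out:
  series:
    - {"x": -0.64,"y": -0.57,"z": 0,"rz": -0.1455}
    - {"x": -0.64,"y": -0.57,"z": 0,"rz": -0.1455}
    - {"x": -0.64,"y": -0.57,"z": 0,"rz": -0.1455}
    - {"x": -0.64,"y": -0.57,"z": 0,"rz": -0.1455}
    - {"x": -0.64,"y": -0.57,"z": 0,"rz": -0.1455}
    - {"x": -0.64,"y": -0.57,"z": 0,"rz": -0.1455}
    - {"x": -0.64,"y": -0.57,"z": 0,"rz": -0.1455}
  claw: 1

```text
invalid input
```

Run:
```python
from h import *
delta((.38,.2,.2),down(3.357)); delta((.436,.001,.14),down(3.357))
```

```text
xyz [-1.07  -1.215  0.187] r [-0.0003 -0.     -0.1455] rows 10.0
xyz [-1.41  -1.814  0.388] r [-0.0003 -0.     -0.1455] rows 14.0
```

Call:
carry_out:
  series:
    - {"x": -0.64,"y": -0.57,"z": 0.0,"rx": 0.0,"ry": 0.0,"rz": -0.1455}
    - {"x": -0.64,"y": -0.57,"z": 0.0,"rx": 0.0,"ry": 0.0,"rz": -0.1455}
    - {"x": -0.64,"y": -0.57,"z": 0.0,"rx": 0.0,"ry": 0.0,"rz": -0.1455}
    - {"x": -0.64,"y": -0.57,"z": 0.0,"rx": 0.0,"ry": 0.0,"rz": -0.1455}
    - {"x": -0.64,"y": -0.57,"z": 0.0,"rx": 0.0,"ry": 0.0,"rz": -0.1455}
    - {"x": -0.64,"y": -0.57,"z": 0.0,"rx": 0.0,"ry": 0.0,"rz": -0.1455}
    - {"x": -0.64,"y": -0.57,"z": 0.0,"rx": 0.0,"ry": 0.0,"rz": -0.1455}

```text
clock: 0.9
tcp_pos: [0.3024, 0.4177, 0.2566]
orientation: [-0.106, 0.994, 0.0, 0.0]
force: [-0.7, 0.0, -0.3]
opening: 0.994
grasp_force: 0.0
```

Run:
```python
from h import *
delta((.38,.2,.2),down(3.357)); delta((.436,.001,.14),down(3.357))
```

```text
xyz [-0.101 -0.764  0.188] r [ 0.0001  0.0001 -0.0012] rows 5.0
xyz [-0.144 -1.452  0.388] r [ 0.0001  0.0001 -0.0012] rows 10.0
```

Call:
carry_out:
  series:
    - {"x": -0.11,"y": -0.95,"z": 0.2,"rx": 0.0,"ry": 0.0,"rz": 0.0}
    - {"x": -0.11,"y": -0.95,"z": 0.2,"rx": 0.0,"ry": 0.0,"rz": 0.0}
    - {"x": -0.11,"y": -0.95,"z": 0.2,"rx": 0.0,"ry": 0.0,"rz": 0.0}
    - {"x": -0.11,"y": -0.95,"z": 0.2,"rx": 0.0,"ry": 0.0,"rz": 0.0}
    - {"x": -0.11,"y": -0.95,"z": 0.2,"rx": 0.0,"ry": 0.0,"rz": 0.0}
    - {"x": -0.11,"y": -0.95,"z": 0.2,"rx": 0.0,"ry": 0.0,"rz": 0.0}
    - {"x": -0.11,"y": -0.95,"z": 0.2,"rx": 0.0,"ry": 0.0,"rz": 0.0}

```text
clock: 1.6
tcp_pos: [0.395, 0.1442, 0.1955]
orientation: [-0.105, 0.994, -0.001, -0.0]
force: [-0.9, 1.1, 0.1]
opening: 1.001
grasp_force: 0.0
```

Run:
```python
from h import *
delta((.436,.001,.12),down(3.357));delta((.436,.001,.032),down(3.357))
```

```text
xyz [-0.034 -0.495  0.252] r [-0.0004 -0.0003 -0.0016] rows 4.0
xyz [-0.034 -0.495  0.546] r [-0.0004 -0.0003 -0.0016] rows 5.0
```

Call:
carry_out:
  series:
    - {"x": -0.034,"y": -0.495,"z": 0.2,"rx": 0.0,"ry": 0.0,"rz": -0.0016}
    - {"x": -0.034,"y": -0.495,"z": 0.2,"rx": 0.0,"ry": 0.0,"rz": -0.0016}
    - {"x": -0.034,"y": -0.495,"z": 0.2,"rx": 0.0,"ry": 0.0,"rz": -0.0016}
    - {"x": -0.034,"y": -0.495,"z": 0.25,"rx": 0.0,"ry": 0.0,"rz": -0.0016}
    - {"x": -0.034,"y": -0.495,"z": 0.35,"rx": 0.0,"ry": 0.0,"rz": -0.0016}
    - {"x": -0.034,"y": -0.495,"z": 0.45,"rx": 0.0,"ry": 0.0,"rz": -0.0016}
    - {"x": -0.034,"y": -0.495,"z": 0.5,"rx": 0.0,"ry": 0.0,"rz": -0.0016}
    - {"x": -0.034,"y": -0.495,"z": 0.545,"rx": 0.0,"ry": 0.0,"rz": -0.0016}
    - {"x": -0.034,"y": -0.495,"z": 0.545,"rx": 0.0,"ry": 0.0,"rz": -0.0016}

```text
clock: 2.5
tcp_pos: [0.4352, 0.0064, 0.0313]
orientation: [-0.111, 0.994, -0.001, -0.002]
force: [-0.5, -1.5, 0.2]
opening: 1.001
grasp_force: 0.0
```

Call:
carry_out:
  series:
    - {"x": 0.0,"y": 0.0,"z": 0.0,"rx": 0.0,"ry": 0.0,"rz": 0.0}
    - {"x": 0.0,"y": 0.0,"z": 0.0,"rx": 0.0,"ry": 0.0,"rz": 0.0}
    - {"x": 0.0,"y": 0.0,"z": 0.0,"rx": 0.0,"ry": 0.0,"rz": 0.0}
    - {"x": 0.0,"y": 0.0,"z": 0.0,"rx": 0.0,"ry": 0.0,"rz": 0.0}
    - {"x": 0.0,"y": 0.0,"z": 0.0,"rx": 0.0,"ry": 0.0,"rz": 0.0}
    - {"x": 0.0,"y": 0.0,"z": 0.0,"rx": 0.0,"ry": 0.0,"rz": 0.0}
    - {"x": 0.0,"y": 0.0,"z": 0.0,"rx": 0.0,"ry": 0.0,"rz": 0.0}
  claw: -1.0

```text
clock: 3.2
tcp_pos: [0.4367, 0.0051, 0.0338]
orientation: [-0.11, 0.994, 0.0, 0.001]
force: [-1.6, 0.4, 7.1]
opening: 0.432
grasp_force: 60.6
```

Call:
carry_out:
  series:
    - {"x": 0.0,"y": 0.0,"z": -0.15,"rx": 0.0,"ry": 0.0,"rz": 0.0}
    - {"x": 0.0,"y": 0.0,"z": -0.3,"rx": 0.0,"ry": 0.0,"rz": 0.0}
    - {"x": 0.0,"y": 0.0,"z": -0.45,"rx": 0.0,"ry": 0.0,"rz": 0.0}
    - {"x": 0.0,"y": 0.0,"z": -0.5,"rx": 0.0,"ry": 0.0,"rz": 0.0}
    - {"x": 0.0,"y": 0.0,"z": -0.5,"rx": 0.0,"ry": 0.0,"rz": 0.0}

```text
clock: 3.7
tcp_pos: [0.4375, 0.0051, 0.1857]
orientation: [-0.11, 0.994, 0.001, 0.003]
force: [0.4, -0.6, -1.4]
opening: 0.434
grasp_force: 60.4
```

Run:
```python
from h import *
b=np.load("bin.npy")
for q in ((-.03,-.03),(.03,.03)):
    p=R.from_euler("z",b[2]).apply((*q,0))+[b[0],b[1],0]; print(p.round(3))
    for z in(.17,.042): delta((p[0],p[1],z),down(3.357))
```

```text
[0.519 0.169 0.   ]
xyz [-0.385  0.475  0.055] r [0.0005 0.0018 0.0015] rows 4.0
xyz [-0.382  0.474  0.482] r [0.0005 0.0018 0.0015] rows 5.0
[0.585 0.223 0.   ]
xyz [-0.639  0.6    0.057] r [0.0005 0.0018 0.0015] rows 6.0
xyz [-0.636  0.599  0.484] r [0.0005 0.0018 0.0015] rows 6.0
```

Call:
carry_out:
  series:
    - {"x": -0.1,"y": 0.12,"z": 0.0,"rx": 0.0,"ry": 0.0,"rz": 0.0}
    - {"x": -0.2,"y": 0.24,"z": 0.0,"rx": 0.0,"ry": 0.0,"rz": 0.0}
    - {"x": -0.3,"y": 0.36,"z": 0.0,"rx": 0.0,"ry": 0.0,"rz": 0.0}
    - {"x": -0.385,"y": 0.475,"z": 0.0,"rx": 0.0,"ry": 0.0,"rz": 0.0}
    - {"x": -0.385,"y": 0.475,"z": 0.05,"rx": 0.0,"ry": 0.0,"rz": 0.0}
    - {"x": -0.385,"y": 0.475,"z": 0.15,"rx": 0.0,"ry": 0.0,"rz": 0.0}
    - {"x": -0.385,"y": 0.475,"z": 0.25,"rx": 0.0,"ry": 0.0,"rz": 0.0}
    - {"x": -0.385,"y": 0.475,"z": 0.35,"rx": 0.0,"ry": 0.0,"rz": 0.0}
    - {"x": -0.385,"y": 0.475,"z": 0.43,"rx": 0.0,"ry": 0.0,"rz": 0.0}
    - {"x": -0.385,"y": 0.475,"z": 0.46,"rx": 0.0,"ry": 0.0,"rz": 0.0}
    - {"x": -0.385,"y": 0.475,"z": 0.46,"rx": 0.0,"ry": 0.0,"rz": 0.0}

```text
clock: 4.8
tcp_pos: [0.5163, 0.1683, 0.0432]
orientation: [-0.11, 0.994, -0.001, -0.002]
force: [-0.3, -0.3, 0.4]
opening: 0.429
grasp_force: 60.4
```

Call:
carry_out:
  series:
    - {"x": 0.0,"y": 0.0,"z": 0.0,"rx": 0.0,"ry": 0.0,"rz": 0.0}
    - {"x": 0.0,"y": 0.0,"z": 0.0,"rx": 0.0,"ry": 0.0,"rz": 0.0}
    - {"x": 0.0,"y": 0.0,"z": 0.0,"rx": 0.0,"ry": 0.0,"rz": 0.0}
    - {"x": 0.0,"y": 0.0,"z": -0.1,"rx": 0.0,"ry": 0.0,"rz": 0.0}
    - {"x": 0.0,"y": 0.0,"z": -0.2,"rx": 0.0,"ry": 0.0,"rz": 0.0}
    - {"x": 0.0,"y": 0.0,"z": -0.35,"rx": 0.0,"ry": 0.0,"rz": 0.0}
    - {"x": 0.0,"y": 0.0,"z": -0.5,"rx": 0.0,"ry": 0.0,"rz": 0.0}
    - {"x": 0.0,"y": 0.0,"z": -0.5,"rx": 0.0,"ry": 0.0,"rz": 0.0}
  claw: 0.4

```text
clock: 5.6
tcp_pos: [0.5207, 0.1699, 0.2018]
orientation: [-0.11, 0.994, 0.002, 0.005]
force: [0.1, -0.1, 0.8]
opening: 0.701
grasp_force: 0.0
```

Run:
```python
from h import *
t=vision.snapshot("top");s=vision.snapshot("side")
for im,n in((t,"top"),(s,"side")):
    h=cv2.cvtColor(im,cv2.COLOR_RGB2HSV); k=cv2.inRange(h,(4,170,120),(18,255,255)); k=cv2.morphologyEx(k,cv2.MORPH_CLOSE,np.ones((5,5)))
    for c in cv2.findContours(k,0,2)[0]:
        if cv2.contourArea(c)>30: u=cv2.minAreaRect(c)[0]; print(n,np.round(u),back(n,u,.032).round(3))
delta((.437,-.1225,.17),down(3.172));delta((.437,-.1225,.036),down(3.172))
m=np.hstack([cv2.resize(t[130:370,100:420],(400,300)),cv2.resize(s[120:330,170:450],(400,300))])
cv2.imwrite("pics/m3.png",m[:,:,::-1])
```

```text
top [355. 292.] [ 0.42  -0.123  0.032]
top [354. 276.] [ 0.453 -0.122  0.032]
top [219. 250.] [0.515 0.167 0.032]
side [346. 473.] [ 0.36  -0.511  0.032]
side [298. 297.] [ 0.436 -0.134  0.032]
side [279. 203.] [0.516 0.168 0.032]
xyz [ 0.477 -0.891  0.086] r [0.0006 0.001  0.0605] rows 7.0
xyz [ 0.479 -0.891  0.532] r [0.0006 0.001  0.0605] rows 7.0
```

View pics/m3.png

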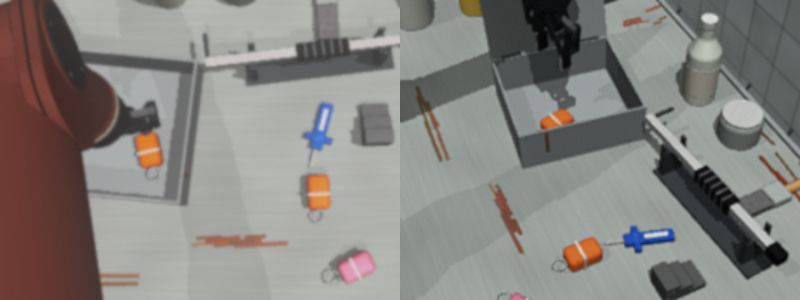

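The first capsule is in the bin and the second hasn't moved from (355,284).

Call:
carry_out:
  series:
    - {"x": 0.1,"y": -0.18,"z": 0.0,"rx": 0.0,"ry": 0.0,"rz": 0.03}
    - {"x": 0.2,"y": -0.36,"z": 0.0,"rx": 0.0,"ry": 0.0,"rz": 0.06}
    - {"x": 0.3,"y": -0.52,"z": 0.0,"rx": 0.0,"ry": 0.0,"rz": 0.0605}
    - {"x": 0.4,"y": -0.68,"z": 0.03,"rx": 0.0,"ry": 0.0,"rz": 0.0605}
    - {"x": 0.478,"y": -0.84,"z": 0.06,"rx": 0.0,"ry": 0.0,"rz": 0.0605}
    - {"x": 0.478,"y": -0.891,"z": 0.1,"rx": 0.0,"ry": 0.0,"rz": 0.0605}
    - {"x": 0.478,"y": -0.891,"z": 0.2,"rx": 0.0,"ry": 0.0,"rz": 0.0605}
    - {"x": 0.478,"y": -0.891,"z": 0.3,"rx": 0.0,"ry": 0.0,"rz": 0.0605}
    - {"x": 0.478,"y": -0.891,"z": 0.4,"rx": 0.0,"ry": 0.0,"rz": 0.0605}
    - {"x": 0.478,"y": -0.891,"z": 0.49,"rx": 0.0,"ry": 0.0,"rz": 0.0605}
    - {"x": 0.478,"y": -0.891,"z": 0.53,"rx": 0.0,"ry": 0.0,"rz": 0.0605}
    - {"x": 0.478,"y": -0.891,"z": 0.53,"rx": 0.0,"ry": 0.0,"rz": 0.0605}
  claw: 1.0

```text
clock: 6.9
tcp_pos: [0.4336, -0.1231, 0.0336]
orientation: [-0.015, 1.0, -0.0, -0.003]
force: [0.0, -0.3, 0.2]
opening: 0.997
grasp_force: 0.0
```

Call:
carry_out:
  series:
    - {"x": 0.0,"y": 0.0,"z": 0.0,"rx": 0.0,"ry": 0.0,"rz": 0.0}
    - {"x": 0.0,"y": 0.0,"z": 0.0,"rx": 0.0,"ry": 0.0,"rz": 0.0}
    - {"x": 0.0,"y": 0.0,"z": 0.0,"rx": 0.0,"ry": 0.0,"rz": 0.0}
    - {"x": 0.0,"y": 0.0,"z": 0.0,"rx": 0.0,"ry": 0.0,"rz": 0.0}
    - {"x": 0.0,"y": 0.0,"z": 0.0,"rx": 0.0,"ry": 0.0,"rz": 0.0}
    - {"x": 0.0,"y": 0.0,"z": 0.0,"rx": 0.0,"ry": 0.0,"rz": 0.0}
    - {"x": 0.0,"y": 0.0,"z": 0.0,"rx": 0.0,"ry": 0.0,"rz": 0.0}
  claw: -1.0

```text
clock: 7.6
tcp_pos: [0.4366, -0.123, 0.0368]
orientation: [-0.015, 1.0, 0.0, 0.001]
force: [-2.7, 0.1, 8.6]
opening: 0.435
grasp_force: 60.3
```

Call:
carry_out:
  series:
    - {"x": 0.0,"y": 0.0,"z": -0.15,"rx": 0.0,"ry": 0.0,"rz": 0.0}
    - {"x": 0.0,"y": 0.0,"z": -0.3,"rx": 0.0,"ry": 0.0,"rz": 0.0}
    - {"x": 0.0,"y": 0.0,"z": -0.45,"rx": 0.0,"ry": 0.0,"rz": 0.0}
    - {"x": 0.0,"y": 0.0,"z": -0.5,"rx": 0.0,"ry": 0.0,"rz": 0.0}
    - {"x": 0.0,"y": 0.0,"z": -0.5,"rx": 0.0,"ry": 0.0,"rz": 0.0}

```text
clock: 8.1
tcp_pos: [0.4375, -0.1231, 0.1885]
orientation: [-0.015, 1.0, 0.001, 0.003]
force: [0.1, 1.1, -1.0]
opening: 0.427
grasp_force: 60.7
```

Run:
```python
from h import *
for z in(.18,.05): delta((.602,.205,z),down(3.172))
```

```text
xyz [-0.581  1.076  0.034] r [0.0006 0.0018 0.    ] rows 8.0
xyz [-0.579  1.075  0.467] r [0.0006 0.0018 0.    ] rows 8.0
```

Call:
carry_out:
  series:
    - {"x": -0.08,"y": 0.14,"z": 0.0,"rx": 0.0,"ry": 0.0,"rz": 0.0}
    - {"x": -0.16,"y": 0.28,"z": 0.0,"rx": 0.0,"ry": 0.0,"rz": 0.0}
    - {"x": -0.24,"y": 0.42,"z": 0.0,"rx": 0.0,"ry": 0.0,"rz": 0.0}
    - {"x": -0.32,"y": 0.56,"z": 0.0,"rx": 0.0,"ry": 0.0,"rz": 0.0}
    - {"x": -0.4,"y": 0.7,"z": 0.0,"rx": 0.0,"ry": 0.0,"rz": 0.0}
    - {"x": -0.5,"y": 0.84,"z": 0.0,"rx": 0.0,"ry": 0.0,"rz": 0.0}
    - {"x": -0.6,"y": 0.96,"z": 0.0,"rx": 0.0,"ry": 0.0,"rz": 0.0}
    - {"x": -0.61,"y": 1.0,"z": 0.0,"rx": 0.0,"ry": 0.0,"rz": 0.0}
    - {"x": -0.61,"y": 1.0,"z": 0.1,"rx": 0.0,"ry": 0.0,"rz": 0.0}
    - {"x": -0.61,"y": 1.0,"z": 0.2,"rx": 0.0,"ry": 0.0,"rz": 0.0}
    - {"x": -0.61,"y": 1.0,"z": 0.3,"rx": 0.0,"ry": 0.0,"rz": 0.0}
    - {"x": -0.61,"y": 1.0,"z": 0.4,"rx": 0.0,"ry": 0.0,"rz": 0.0}
    - {"x": -0.61,"y": 1.0,"z": 0.46,"rx": 0.0,"ry": 0.0,"rz": 0.0}
    - {"x": -0.61,"y": 1.0,"z": 0.46,"rx": 0.0,"ry": 0.0,"rz": 0.0}

```text
clock: 9.5
tcp_pos: [0.6072, 0.1809, 0.0439]
orientation: [-0.015, 1.0, -0.002, -0.003]
force: [0.4, -0.3, -0.6]
opening: 0.431
grasp_force: 60.7
```

Call:
carry_out:
  series:
    - {"x": 0.0,"y": 0.0,"z": 0.0,"rx": 0.0,"ry": 0.0,"rz": 0.0}
    - {"x": 0.0,"y": 0.0,"z": 0.0,"rx": 0.0,"ry": 0.0,"rz": 0.0}
    - {"x": 0.0,"y": 0.0,"z": 0.0,"rx": 0.0,"ry": 0.0,"rz": 0.0}
    - {"x": 0.0,"y": 0.0,"z": -0.1,"rx": 0.0,"ry": 0.0,"rz": 0.0}
    - {"x": 0.0,"y": 0.0,"z": -0.2,"rx": 0.0,"ry": 0.0,"rz": 0.0}
    - {"x": 0.0,"y": 0.0,"z": -0.35,"rx": 0.0,"ry": 0.0,"rz": 0.0}
    - {"x": 0.0,"y": 0.0,"z": -0.5,"rx": 0.0,"ry": 0.0,"rz": 0.0}
    - {"x": 0.0,"y": 0.0,"z": -0.5,"rx": 0.0,"ry": 0.0,"rz": 0.0}
  claw: 0.4

```text
clock: 10.3
tcp_pos: [0.6132, 0.1826, 0.2055]
orientation: [-0.015, 1.0, 0.002, 0.005]
force: [1.0, -0.0, -0.1]
opening: 0.697
grasp_force: 0.0
```

Run:
```python
from h import *
for z in(.21,.095): delta((.456,-.381,z),down(3.14))
```

```text
xyz [ 0.579 -1.862 -0.029] r [0.0015 0.0033 0.01  ] rows 12.0
xyz [ 0.583 -1.864  0.354] r [0.0015 0.0033 0.01  ] rows 12.0
```

Run:
```python
from h import *
a=back("top",(430+170*.25,225+185*.25),.099);b=back("top",(430+277*.25,225+183*.25),.099)
print(a,b,np.arctan2(*(a-b)[1::-1]))
s=readout.get_state();print(s["joint_pos"].round(2),s["orientation"])
c=vision.snapshot("top"); np.save("t1.npy",c)
h=cv2.cvtColor(c,cv2.COLOR_RGB2HSV); k=cv2.inRange(h,(4,170,120),(18,255,255))
for c in cv2.findContours(k,0,2)[0]:
    if cv2.contourArea(c)>30: u=cv2.minAreaRect(c)[0]; print(np.round(u),back("top",u,.036).round(3))
```

```text
[ 0.45525855 -0.35240071  0.099     ] [ 0.45536531 -0.40611033  0.099     ] 1.5727840497776455
[-0.88  0.39  0.68  1.6  -0.26  1.24  1.44] [-0.01485668  0.99987368  0.00233055  0.00514601]
[220. 257.] [0.499 0.163 0.036]
[217. 243.] [0.53  0.17  0.036]
[214. 214.] [0.592 0.18  0.036]
[214. 200.] [0.624 0.18  0.036]
```

Call:
carry_out:
  series:
    - {"x": 0.05,"y": -0.16,"z": 0.0,"rx": 0.0,"ry": 0.0,"rz": 0.05}
    - {"x": 0.1,"y": -0.32,"z": 0.0,"rx": 0.0,"ry": 0.0,"rz": 0.1}
    - {"x": 0.15,"y": -0.48,"z": 0.0,"rx": 0.0,"ry": 0.0,"rz": 0.15}
    - {"x": 0.2,"y": -0.64,"z": 0.0,"rx": 0.0,"ry": 0.0,"rz": 0.2}
    - {"x": 0.25,"y": -0.8,"z": 0.0,"rx": 0.0,"ry": 0.0,"rz": 0.25}
    - {"x": 0.28,"y": -0.93,"z": 0.0,"rx": 0.0,"ry": 0.0,"rz": 0.3}
    - {"x": 0.28,"y": -0.93,"z": 0.0,"rx": 0.0,"ry": 0.0,"rz": 0.35}
    - {"x": 0.28,"y": -0.93,"z": 0.0,"rx": 0.0,"ry": 0.0,"rz": 0.4}
    - {"x": 0.28,"y": -0.93,"z": 0.0,"rx": 0.0,"ry": 0.0,"rz": 0.45}
    - {"x": 0.28,"y": -0.93,"z": 0.0,"rx": 0.0,"ry": 0.0,"rz": 0.5}
    - {"x": 0.28,"y": -0.93,"z": 0.0,"rx": 0.0,"ry": 0.0,"rz": 0.5}
    - {"x": 0.28,"y": -0.93,"z": 0.0,"rx": 0.0,"ry": 0.0,"rz": 0.5}
  claw: 0.6

```text
clock: 11.55
tcp_pos: [0.5339, -0.0989, 0.1972]
orientation: [0.697, 0.717, -0.0, -0.0]
force: [0.6, 0.0, 0.7]
opening: 0.803
grasp_force: 0.0
```

Run:
```python
from h import *
for z in(.21,.095): delta((.456,-.381,z),down(0.1))
print(readout.get_state()["joint_pos"].round(2))
```

```text
xyz [-0.932 -0.287 -0.042] r [-2.000e-04  2.000e-04  4.775e-01] rows 11.0
xyz [-0.932 -0.287  0.341] r [-2.000e-04  2.000e-04  4.775e-01] rows 11.0
[-0.85  0.27  1.11  1.84 -0.26  1.19  0.38]
```

Both capsules are in the bin. Next, the knob.

Call:
carry_out:
  series:
    - {"x": -0.1,"y": -0.03,"z": 0.0,"rx": 0.0,"ry": 0.0,"rz": 0.05}
    - {"x": -0.2,"y": -0.06,"z": 0.0,"rx": 0.0,"ry": 0.0,"rz": 0.1}
    - {"x": -0.3,"y": -0.1,"z": -0.02,"rx": 0.0,"ry": 0.0,"rz": 0.15}
    - {"x": -0.4,"y": -0.13,"z": -0.04,"rx": 0.0,"ry": 0.0,"rz": 0.2}
    - {"x": -0.5,"y": -0.16,"z": -0.04,"rx": 0.0,"ry": 0.0,"rz": 0.25}
    - {"x": -0.6,"y": -0.19,"z": -0.04,"rx": 0.0,"ry": 0.0,"rz": 0.3}
    - {"x": -0.7,"y": -0.22,"z": -0.04,"rx": 0.0,"ry": 0.0,"rz": 0.35}
    - {"x": -0.8,"y": -0.25,"z": -0.04,"rx": 0.0,"ry": 0.0,"rz": 0.4}
    - {"x": -0.9,"y": -0.28,"z": -0.04,"rx": 0.0,"ry": 0.0,"rz": 0.45}
    - {"x": -0.93,"y": -0.287,"z": -0.04,"rx": 0.0,"ry": 0.0,"rz": 0.477}
    - {"x": -0.93,"y": -0.287,"z": -0.04,"rx": 0.0,"ry": 0.0,"rz": 0.477}

```text
clock: 12.65
tcp_pos: [0.4552, -0.3823, 0.2094]
orientation: [0.999, 0.049, -0.001, 0.0]
force: [0.4, -0.1, -0.2]
opening: 0.8
grasp_force: 0.0
```

Run:
```python
from h import *
for z in(.21,.093): delta((.4555,-.380,z),down(-1.57))
print(readout.get_state()["joint_pos"].round(2))
```

```text
xyz [ 0.002 -0.007 -0.002] r [5.000e-04 2.000e-04 5.312e-01] rows 12.0
xyz [ 0.002 -0.008  0.388] r [5.000e-04 2.000e-04 5.312e-01] rows 12.0
[-0.33  0.56  1.32  1.71 -0.55  1.32 -0.38]
```

Call:
carry_out:
  series:
    - {"x": 0.0,"y": -0.007,"z": 0.0,"rx": 0.0,"ry": 0.0,"rz": 0.05}
    - {"x": 0.0,"y": -0.007,"z": 0.0,"rx": 0.0,"ry": 0.0,"rz": 0.1}
    - {"x": 0.0,"y": -0.007,"z": 0.0,"rx": 0.0,"ry": 0.0,"rz": 0.15}
    - {"x": 0.0,"y": -0.007,"z": 0.0,"rx": 0.0,"ry": 0.0,"rz": 0.2}
    - {"x": 0.0,"y": -0.007,"z": 0.0,"rx": 0.0,"ry": 0.0,"rz": 0.25}
    - {"x": 0.0,"y": -0.007,"z": 0.0,"rx": 0.0,"ry": 0.0,"rz": 0.3}
    - {"x": 0.0,"y": -0.007,"z": 0.0,"rx": 0.0,"ry": 0.0,"rz": 0.35}
    - {"x": 0.0,"y": -0.007,"z": 0.0,"rx": 0.0,"ry": 0.0,"rz": 0.4}
    - {"x": 0.0,"y": -0.007,"z": 0.0,"rx": 0.0,"ry": 0.0,"rz": 0.45}
    - {"x": 0.0,"y": -0.007,"z": 0.0,"rx": 0.0,"ry": 0.0,"rz": 0.5}
    - {"x": 0.0,"y": -0.007,"z": 0.0,"rx": 0.0,"ry": 0.0,"rz": 0.531}
    - {"x": 0.0,"y": -0.007,"z": 0.1,"rx": 0.0,"ry": 0.0,"rz": 0.531}
    - {"x": 0.0,"y": -0.007,"z": 0.2,"rx": 0.0,"ry": 0.0,"rz": 0.531}
    - {"x": 0.0,"y": -0.007,"z": 0.3,"rx": 0.0,"ry": 0.0,"rz": 0.531}
    - {"x": 0.0,"y": -0.007,"z": 0.37,"rx": 0.0,"ry": 0.0,"rz": 0.531}
    - {"x": 0.0,"y": -0.007,"z": 0.375,"rx": 0.0,"ry": 0.0,"rz": 0.531}
    - {"x": 0.0,"y": -0.007,"z": 0.375,"rx": 0.0,"ry": 0.0,"rz": 0.531}

```text
clock: 14.35
tcp_pos: [0.4567, -0.3778, 0.0975]
orientation: [0.71, -0.704, -0.0, -0.0]
force: [-0.0, 0.1, 0.5]
opening: 0.798
grasp_force: 0.0
```

Call:
carry_out:
  series:
    - {"x": 0.0,"y": 0.0,"z": 0.0,"rx": 0.0,"ry": 0.0,"rz": 0.0}
    - {"x": 0.0,"y": 0.0,"z": 0.0,"rx": 0.0,"ry": 0.0,"rz": 0.0}
    - {"x": 0.0,"y": 0.0,"z": 0.0,"rx": 0.0,"ry": 0.0,"rz": 0.0}
    - {"x": 0.0,"y": 0.0,"z": 0.0,"rx": 0.0,"ry": 0.0,"rz": 0.0}
    - {"x": 0.0,"y": 0.0,"z": 0.0,"rx": 0.0,"ry": 0.0,"rz": 0.0}
    - {"x": 0.0,"y": 0.0,"z": 0.0,"rx": 0.0,"ry": 0.0,"rz": 0.0}
    - {"x": 0.0,"y": 0.0,"z": 0.0,"rx": 0.0,"ry": 0.0,"rz": 0.0}
    - {"x": 0.0,"y": 0.0,"z": 0.0,"rx": 0.0,"ry": 0.0,"rz": 0.0}
  claw: -1.0

```text
clock: 15.15
tcp_pos: [0.4569, -0.3787, 0.0981]
orientation: [0.709, -0.705, 0.0, -0.0]
force: [-0.5, 1.8, 6.0]
opening: 0.173
grasp_force: 60.1
```

Call:
carry_out:
  series:
    - {"x": 0.0,"y": 0.0,"z": 0.0,"rx": 0.0,"ry": 0.0,"rz": -0.03}
    - {"x": 0.0,"y": 0.0,"z": 0.0,"rx": 0.0,"ry": 0.0,"rz": -0.06}
    - {"x": 0.0,"y": 0.0,"z": 0.0,"rx": 0.0,"ry": 0.0,"rz": -0.09}
    - {"x": 0.0,"y": 0.0,"z": 0.0,"rx": 0.0,"ry": 0.0,"rz": -0.12}
    - {"x": 0.0,"y": 0.0,"z": 0.0,"rx": 0.0,"ry": 0.0,"rz": -0.15}
    - {"x": 0.0,"y": 0.0,"z": 0.0,"rx": 0.0,"ry": 0.0,"rz": -0.18}
    - {"x": 0.0,"y": 0.0,"z": 0.0,"rx": 0.0,"ry": 0.0,"rz": -0.21}
    - {"x": 0.0,"y": 0.0,"z": 0.0,"rx": 0.0,"ry": 0.0,"rz": -0.24}
    - {"x": 0.0,"y": 0.0,"z": 0.0,"rx": 0.0,"ry": 0.0,"rz": -0.27}
    - {"x": 0.0,"y": 0.0,"z": 0.0,"rx": 0.0,"ry": 0.0,"rz": -0.3}
    - {"x": 0.0,"y": 0.0,"z": 0.0,"rx": 0.0,"ry": 0.0,"rz": -0.33}
    - {"x": 0.0,"y": 0.0,"z": 0.0,"rx": 0.0,"ry": 0.0,"rz": -0.36}
    - {"x": 0.0,"y": 0.0,"z": 0.0,"rx": 0.0,"ry": 0.0,"rz": -0.39}
    - {"x": 0.0,"y": 0.0,"z": 0.0,"rx": 0.0,"ry": 0.0,"rz": -0.42}
    - {"x": 0.0,"y": 0.0,"z": 0.0,"rx": 0.0,"ry": 0.0,"rz": -0.45}
    - {"x": 0.0,"y": 0.0,"z": 0.0,"rx": 0.0,"ry": 0.0,"rz": -0.48}
    - {"x": 0.0,"y": 0.0,"z": 0.0,"rx": 0.0,"ry": 0.0,"rz": -0.48}

```text
clock: 16.85
tcp_pos: [0.4561, -0.3796, 0.0981]
orientation: [1.0, -0.028, 0.0, 0.001]
force: [-2.4, -1.7, 7.5]
opening: 0.176
grasp_force: 60.1
```

Run:
```python
from h import *
s=readout.get_state();print(s["joint_pos"].round(2),s["tcp_pos"],s["force"],s["ft_torque"],s["tau"][6],R.from_quat(s["orientation"]).apply([1,0,0]))
t=vision.snapshot("side");crop(t,270,310,470,460,3,"pics/k1.png")
```

```text
[-0.09  0.49  0.9   1.82 -0.43  1.05 -0.65] [ 0.45605218 -0.37956214  0.09810963] [-2.37712431 -1.68076419  7.46212713] [-0.29950191  0.6181711   0.0572637 ] 1.5686095878481865 [ 9.98383562e-01 -5.68308309e-02  7.20911906e-04]
```

View pics/k1.png

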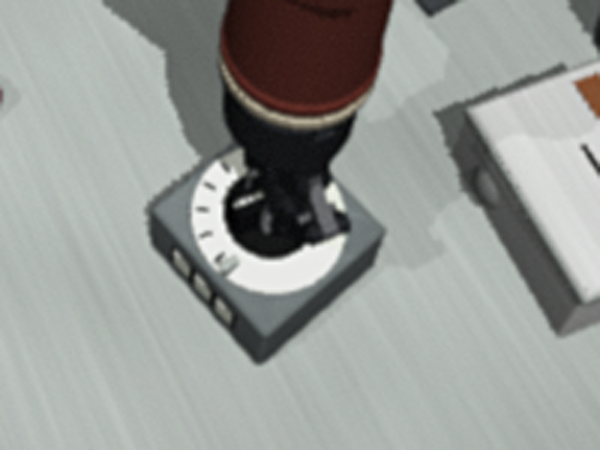

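The knob has turned about 1.5 rad so far. I'll continue in small steps until I feel the stop.

Call:
carry_out:
  series:
    - {"x": 0.0,"y": 0.0,"z": 0.0,"rx": 0.0,"ry": 0.0,"rz": -0.03}
    - {"x": 0.0,"y": 0.0,"z": 0.0,"rx": 0.0,"ry": 0.0,"rz": -0.06}
    - {"x": 0.0,"y": 0.0,"z": 0.0,"rx": 0.0,"ry": 0.0,"rz": -0.08}
    - {"x": 0.0,"y": 0.0,"z": 0.0,"rx": 0.0,"ry": 0.0,"rz": -0.08}

```text
clock: 17.3
tcp_pos: [0.4561, -0.3798, 0.0981]
orientation: [0.995, 0.096, 0.0, 0.001]
force: [-1.6, -2.2, 5.6]
opening: 0.181
grasp_force: 60.1
```

```bash
cat > st.py <<'E'
from h import *
s=readout.get_state();x=R.from_quat(s["orientation"]).apply([1,0,0]);print("T",s["ft_torque"].round(3),"tau7",s["tau"][6].round(2),"F",s["force"].round(1),"yaw",np.arctan2(x[1],x[0]).round(3),"j",s["joint_pos"].round(2),s["tcp_pos"].round(4),s["opening"])
E
python3 st.py
```

```text
T [-0.47   0.483  0.036] tau7 0.92 F [-1.6 -2.2  5.6] yaw 0.192 j [-0.05  0.46  0.84  1.82 -0.4   1.04 -0.43] [ 0.4561 -0.3798  0.0981] 0.1805755488379789
```

Call:
carry_out:
  series:
    - {"x": 0.0,"y": 0.0,"z": 0.0,"rx": 0.0,"ry": 0.0,"rz": -0.03}
    - {"x": 0.0,"y": 0.0,"z": 0.0,"rx": 0.0,"ry": 0.0,"rz": -0.06}
    - {"x": 0.0,"y": 0.0,"z": 0.0,"rx": 0.0,"ry": 0.0,"rz": -0.08}
    - {"x": 0.0,"y": 0.0,"z": 0.0,"rx": 0.0,"ry": 0.0,"rz": -0.08}

```text
clock: 17.7
tcp_pos: [0.4567, -0.3797, 0.0984]
orientation: [0.976, 0.216, 0.002, 0.0]
force: [1.0, 1.2, 6.2]
opening: 0.176
grasp_force: 154.8
```

```bash
python3 st.py
```

```text
T [ 0.153 -0.445 -4.092] tau7 5.17 F [1.  1.2 6.2] yaw 0.436 j [-0.01  0.44  0.79  1.81 -0.37  1.03 -0.21] [ 0.4567 -0.3797  0.0984] 0.17589598405593532
```

The stop shows as −4 N m at yaw 0.436, about 2.0 rad in total. Releasing.

Call:
carry_out:
  series:
    - {"x": 0.0,"y": 0.0,"z": 0.0,"rx": 0.0,"ry": 0.0,"rz": 0.0}
    - {"x": 0.0,"y": 0.0,"z": 0.0,"rx": 0.0,"ry": 0.0,"rz": 0.0}
    - {"x": 0.0,"y": 0.0,"z": 0.0,"rx": 0.0,"ry": 0.0,"rz": 0.0}
    - {"x": 0.0,"y": 0.0,"z": 0.0,"rx": 0.0,"ry": 0.0,"rz": 0.0}
    - {"x": 0.0,"y": 0.0,"z": -0.1,"rx": 0.0,"ry": 0.0,"rz": 0.0}
    - {"x": 0.0,"y": 0.0,"z": -0.25,"rx": 0.0,"ry": 0.0,"rz": 0.0}
    - {"x": 0.0,"y": 0.0,"z": -0.4,"rx": 0.0,"ry": 0.0,"rz": 0.0}
    - {"x": 0.0,"y": 0.0,"z": -0.5,"rx": 0.0,"ry": 0.0,"rz": 0.0}
    - {"x": 0.0,"y": 0.0,"z": -0.5,"rx": 0.0,"ry": 0.0,"rz": 0.0}
  claw: 0.6

```text
clock: 18.6
tcp_pos: [0.4579, -0.3799, 0.2518]
orientation: [0.975, 0.221, 0.003, 0.002]
force: [0.8, 0.2, -0.1]
opening: 0.803
grasp_force: 0.0
```

Run:
```python
from h import *
import st
# pole fit: pixels -> pole frame points; z=.07 home
from scipy.optimize import least_squares
m=[("top",(264.5,179.8),(0,.2,.008)),("top",(263.8,156.3),(.05,.196,0)),("top",(337.3,171.7),(0,.045,.013)),("top",(382,168),(0,-.045,.013)),("top",(434,160),(0,-.165,.0)),
("side",(320+75*.35,180+62*.35),(0,.2,.008)),("side",(320+516*.35-140,180+45*.35),(.05,.196,0)),("side",(436,297),(0,-.155,0.01))]
T=lambda p,q:R.from_euler("z",p[2]).apply(q)+[p[0],p[1],.07]
f=lambda p:np.concatenate([proj(n,T(p,q))[0]-uv for n,uv,q in m])
o=least_squares(f,[.675,-.13,.1],loss="soft_l1");print(o.x.round(4),f(o.x).reshape(-1,2).round(1).tolist()); np.save("pole.npy",o.x)
p=o.x
for z in(.2,.076): delta((p[0],p[1],z),down(np.pi/2+p[2]))
```

```text
T [-0.019  0.028  0.019] tau7 -0.27 F [ 0.8  0.2 -0.1] yaw 0.445 j [-0.09  0.29  0.87  1.65 -0.23  1.3  -0.31] [ 0.4579 -0.3799  0.2518] 0.8032586596935548
[ 0.678  -0.1352  0.1035] [[0.5, -0.7], [1.1, 1.2], [0.9, -1.6], [-1.4, -2.7], [0.9, 1.0], [-2.5, -2.5], [-0.4, -0.3], [-0.5, -0.5]]
xyz [ 1.013 -0.421  0.174] r [ 2.300e-03 -1.000e-04 -3.913e-01] rows 9.0
xyz [ 1.011 -0.423  0.588] r [ 2.300e-03 -1.000e-04 -3.913e-01] rows 9.0
```

Call:
carry_out:
  series:
    - {"x": 0.12,"y": -0.05,"z": 0.0,"rx": 0.0,"ry": 0.0,"rz": -0.04}
    - {"x": 0.24,"y": -0.1,"z": 0.03,"rx": 0.0,"ry": 0.0,"rz": -0.08}
    - {"x": 0.36,"y": -0.15,"z": 0.06,"rx": 0.0,"ry": 0.0,"rz": -0.12}
    - {"x": 0.48,"y": -0.2,"z": 0.1,"rx": 0.0,"ry": 0.0,"rz": -0.16}
    - {"x": 0.6,"y": -0.25,"z": 0.14,"rx": 0.0,"ry": 0.0,"rz": -0.2}
    - {"x": 0.72,"y": -0.3,"z": 0.17,"rx": 0.0,"ry": 0.0,"rz": -0.24}
    - {"x": 0.84,"y": -0.35,"z": 0.17,"rx": 0.0,"ry": 0.0,"rz": -0.28}
    - {"x": 0.95,"y": -0.4,"z": 0.17,"rx": 0.0,"ry": 0.0,"rz": -0.32}
    - {"x": 1.0,"y": -0.42,"z": 0.17,"rx": 0.0,"ry": 0.0,"rz": -0.36}
    - {"x": 1.0,"y": -0.42,"z": 0.17,"rx": 0.0,"ry": 0.0,"rz": -0.3913}
    - {"x": 1.0,"y": -0.42,"z": 0.17,"rx": 0.0,"ry": 0.0,"rz": -0.3913}
    - {"x": 1.0,"y": -0.42,"z": 0.17,"rx": 0.0,"ry": 0.0,"rz": -0.3913}
  claw: 0.2

```text
clock: 19.8
tcp_pos: [0.6725, -0.1361, 0.1956]
orientation: [0.671, 0.741, -0.0, -0.0]
force: [0.2, -0.8, 0.6]
opening: 0.6
grasp_force: 0.0
```

Run:
```python
from h import *
import st
p=np.load("pole.npy")
for z in(.2,.076): delta((p[0],p[1],z),down(np.pi/2+p[2]))
t=vision.snapshot("top");s=vision.snapshot("side")
m=np.hstack([cv2.resize(t[120:330,250:530],(400,300)),cv2.resize(s[190:430,220:540],(400,300))])
cv2.imwrite("pics/m4.png",m[:,:,::-1])
```

```text
T [-0.015 -0.039 -0.004] tau7 0.29 F [ 0.2 -0.8  0.6] yaw 1.671 j [-0.22  0.47  0.5   1.46 -0.23  1.26  0.4 ] [ 0.6725 -0.1361  0.1956] 0.5997592147075032
xyz [ 0.001  0.019 -0.015] r [-0.0003 -0.     -0.0012] rows 1.0
xyz [0.001 0.019 0.399] r [-0.0003 -0.     -0.0012] rows 3.0
```

View pics/m4.png

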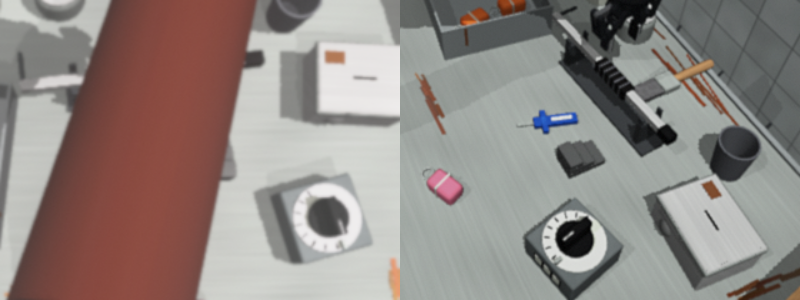

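The knob now points at the "0" mark, the bystanders are unmoved and both capsules are in the bin. Descending onto the pole.

Call:
carry_out:
  series:
    - {"x": 0.0,"y": 0.019,"z": 0.1,"rx": 0.0,"ry": 0.0,"rz": -0.001}
    - {"x": 0.0,"y": 0.019,"z": 0.2,"rx": 0.0,"ry": 0.0,"rz": -0.001}
    - {"x": 0.0,"y": 0.019,"z": 0.3,"rx": 0.0,"ry": 0.0,"rz": -0.001}
    - {"x": 0.0,"y": 0.019,"z": 0.37,"rx": 0.0,"ry": 0.0,"rz": -0.001}
    - {"x": 0.0,"y": 0.019,"z": 0.395,"rx": 0.0,"ry": 0.0,"rz": -0.001}
    - {"x": 0.0,"y": 0.019,"z": 0.395,"rx": 0.0,"ry": 0.0,"rz": -0.001}
    - {"x": 0.0,"y": 0.019,"z": 0.395,"rx": 0.0,"ry": 0.0,"rz": -0.001}

```text
clock: 20.6
tcp_pos: [0.6793, -0.1355, 0.0791]
orientation: [0.669, 0.743, 0.0, 0.001]
force: [-0.3, -0.4, 0.8]
opening: 0.602
grasp_force: 0.0
```

Call:
carry_out:
  series:
    - {"x": 0.0,"y": 0.0,"z": 0.0,"rx": 0.0,"ry": 0.0,"rz": 0.0}
    - {"x": 0.0,"y": 0.0,"z": 0.0,"rx": 0.0,"ry": 0.0,"rz": 0.0}
    - {"x": 0.0,"y": 0.0,"z": 0.0,"rx": 0.0,"ry": 0.0,"rz": 0.0}
    - {"x": 0.0,"y": 0.0,"z": 0.0,"rx": 0.0,"ry": 0.0,"rz": 0.0}
    - {"x": 0.0,"y": 0.0,"z": 0.0,"rx": 0.0,"ry": 0.0,"rz": 0.0}
    - {"x": 0.0,"y": 0.0,"z": 0.0,"rx": 0.0,"ry": 0.0,"rz": 0.0}
  claw: -1.0

```text
clock: 21.2
tcp_pos: [0.6795, -0.1353, 0.0794]
orientation: [0.668, 0.744, 0.001, 0.001]
force: [-1.5, -0.4, 6.1]
opening: 0.294
grasp_force: 59.7
```

```bash
python3 st.py
```

```text
T [ 0.069  0.22  -0.031] tau7 0.0 F [-1.5 -0.4  6.1] yaw 1.677 j [-0.2   0.59  0.46  1.55 -0.28  1.07  0.44] [ 0.6795 -0.1353  0.0794] 0.29374794623448236
```

Call:
carry_out:
  series:
    - {"x": 0.0,"y": 0.0,"z": -0.03,"rx": 0.0,"ry": 0.0,"rz": 0.0}
    - {"x": 0.0,"y": 0.0,"z": -0.08,"rx": 0.0,"ry": 0.0,"rz": 0.0}
    - {"x": 0.0,"y": 0.0,"z": -0.15,"rx": 0.0,"ry": 0.0,"rz": 0.0}
    - {"x": 0.0,"y": 0.0,"z": -0.25,"rx": 0.0,"ry": 0.0,"rz": 0.0}
    - {"x": 0.0,"y": 0.0,"z": -0.35,"rx": 0.0,"ry": 0.0,"rz": 0.0}
    - {"x": 0.0,"y": 0.0,"z": -0.45,"rx": 0.0,"ry": 0.0,"rz": 0.0}
    - {"x": 0.0,"y": 0.0,"z": -0.55,"rx": 0.0,"ry": 0.0,"rz": 0.0}
    - {"x": 0.0,"y": 0.0,"z": -0.65,"rx": 0.0,"ry": 0.0,"rz": 0.0}
    - {"x": 0.0,"y": 0.0,"z": -0.75,"rx": 0.0,"ry": 0.0,"rz": 0.0}
    - {"x": 0.0,"y": 0.0,"z": -0.8,"rx": 0.0,"ry": 0.0,"rz": 0.0}
    - {"x": 0.0,"y": 0.0,"z": -0.8,"rx": 0.0,"ry": 0.0,"rz": 0.0}

```text
clock: 22.3
tcp_pos: [0.6793, -0.1355, 0.3207]
orientation: [0.669, 0.744, 0.001, 0.002]
force: [-0.0, 0.7, -2.6]
opening: 0.292
grasp_force: 59.1
```

```bash
cat >> h.py <<'E'
OFF=R.from_euler("z",-np.pi/2)
def tcp_for_hook(hook,yaw,hz=.009):  # hook world point, pole yaw -> tcp target
    return np.array(hook)-R.from_euler("z",yaw).apply((.025,.196,0))+[0,0,hz], down(np.pi/2+yaw)
def eye(a=None):
    b=np.load("bin.npy"); a=b[3] if a is None else a
    return R.from_euler("z",b[2]).apply((.03,.11-.24*np.cos(a)+.002*np.sin(a),.085+.24*np.sin(a)+.002*np.cos(a)))+[b[0],b[1],0]
def binx():
    w=np.load("bin.npy")[2]; return np.array([np.cos(w),np.sin(w),0]),np.array([-np.sin(w),np.cos(w),0])
E
python3 - <<'E'
from h import *
import st
e=eye();X,Y=binx();w=np.load("bin.npy")[2]
print(e)
delta(*tcp_for_hook(e-.065*X-.06*Y,w))
E
```

```text
T [-0.086 -0.033 -0.033] tau7 -0.05 F [-0.   0.7 -2.6] yaw 1.677 j [-0.22  0.43  0.52  1.27 -0.21  1.49  0.38] [ 0.6793 -0.1355  0.3207] 0.2924563050955316
[0.60236316 0.37828914 0.31243008]
xyz [ 0.961 -0.549 -0.006] r [0.0013 0.0002 0.0686] rows 7.0
```

Call:
carry_out:
  series:
    - {"x": 0.08,"y": -0.05,"z": -0.006,"rx": 0.0,"ry": 0.0,"rz": 0.01}
    - {"x": 0.18,"y": -0.11,"z": -0.006,"rx": 0.0,"ry": 0.0,"rz": 0.02}
    - {"x": 0.28,"y": -0.17,"z": -0.006,"rx": 0.0,"ry": 0.0,"rz": 0.03}
    - {"x": 0.38,"y": -0.23,"z": -0.006,"rx": 0.0,"ry": 0.0,"rz": 0.04}
    - {"x": 0.48,"y": -0.29,"z": -0.006,"rx": 0.0,"ry": 0.0,"rz": 0.05}
    - {"x": 0.58,"y": -0.35,"z": -0.006,"rx": 0.0,"ry": 0.0,"rz": 0.06}
    - {"x": 0.68,"y": -0.41,"z": -0.006,"rx": 0.0,"ry": 0.0,"rz": 0.068}
    - {"x": 0.78,"y": -0.47,"z": -0.006,"rx": 0.0,"ry": 0.0,"rz": 0.068}
    - {"x": 0.88,"y": -0.52,"z": -0.006,"rx": 0.0,"ry": 0.0,"rz": 0.068}
    - {"x": 0.95,"y": -0.549,"z": -0.006,"rx": 0.0,"ry": 0.0,"rz": 0.068}
    - {"x": 0.96,"y": -0.549,"z": -0.006,"rx": 0.0,"ry": 0.0,"rz": 0.068}
    - {"x": 0.96,"y": -0.549,"z": -0.006,"rx": 0.0,"ry": 0.0,"rz": 0.068}

```text
clock: 23.5
tcp_pos: [0.4837, 0.1341, 0.3184]
orientation: [0.743, 0.669, -0.001, -0.0]
force: [0.7, -0.9, -2.4]
opening: 0.295
grasp_force: 59.4
```

```bash
cat > look.py <<'E'
from h import *
import st,sys
# predicted prong tip / tube end / eye drawn pixel
s=readout.get_state(); yaw=np.arctan2(*R.from_quat(s["orientation"]).apply([1,0,0])[1::-1])-np.pi/2
P=lambda q:R.from_euler("z",yaw).apply(q)+s["tcp_pos"]-[0,0,.009]
a=float(sys.argv[2]) if len(sys.argv)>2 else None
for n in("top","side"):
    print(n,"pred tip,end,hook,eye",proj(n,[P((.05,.196,0)),P((0,.2,.0)),P((.025,.196,0)),eye(a)]).round(1).tolist())
t=vision.snapshot("top");q=vision.snapshot("side")
e1=proj("top",eye(a))[0].astype(int);e2=proj("side",eye(a))[0].astype(int)
def c(im,e):
    x0=int(np.clip(e[0]-50,0,540));y0=int(np.clip(e[1]-50,0,380));print("crop origin",x0,y0,"scale 4");return cv2.resize(im[y0:y0+100,x0:x0+100],(400,400),interpolation=cv2.INTER_CUBIC)
cv2.imwrite(sys.argv[1],np.hstack([c(t,e1),c(q,e2)])[:,:,::-1])
E
python3 look.py pics/e1.png
```

```text
T [-0.057 -0.044  0.01 ] tau7 -0.22 F [ 0.7 -0.9 -2.4] yaw 1.465 j [-0.7  -0.01  0.34  1.73  0.    1.42 -0.47] [0.4837 0.1341 0.3184] 0.2950740817038005
top pred tip,end,hook,eye [[76.3, 202.8], [67.7, 234.8], [73.3, 218.9], [41.7, 172.2]]
side pred tip,end,hook,eye [[263.3, 78.2], [243.3, 80.9], [253.6, 79.9], [272.9, 62.8]]
crop origin 0 122 scale 4
crop origin 222 12 scale 4
```

View pics/e1.png

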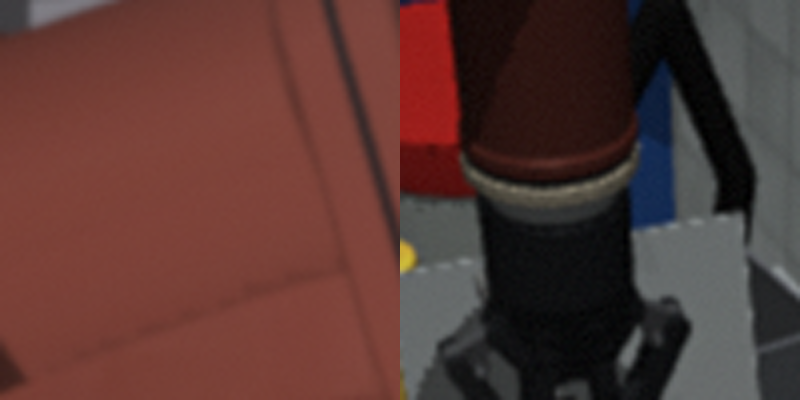

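Both views are blocked by the arm, so I'll refine the eye position from the first, clear pictures.

Run:
```python
from h import *
t=np.load("t0.npy");s=np.load("s0.npy")
up=lambda a:cv2.resize(a,(400,300),interpolation=cv2.INTER_CUBIC)
g=lambda a:cv2.convertScaleAbs(a,alpha=1.5)
m=np.vstack([np.hstack([up(g(t[150:195,15:75])),up(g(s[35:80,250:310]))]),np.hstack([up(t[165:300,110:290]),up(s[140:245,220:360])])])
cv2.imwrite("pics/m5.png",m[:,:,::-1])
```

```text
(no output)
```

View pics/m5.png

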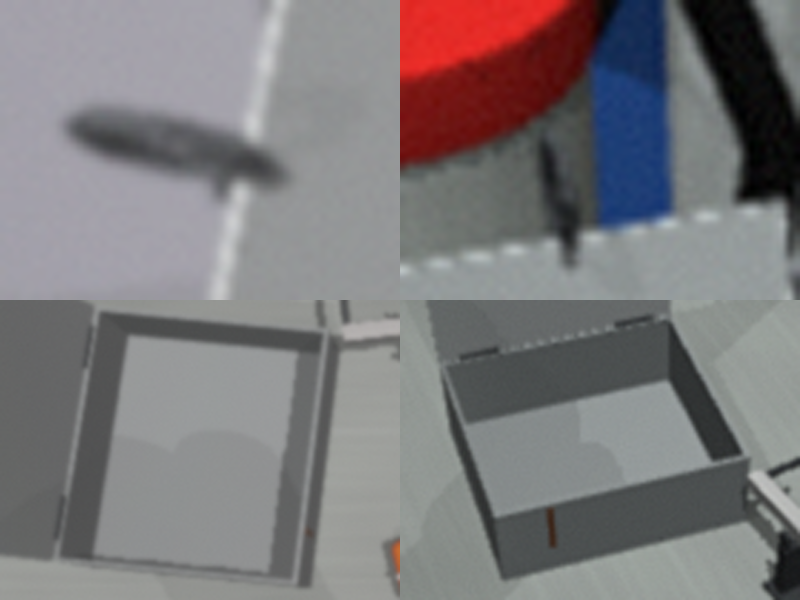

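```bash
python3 - <<'E'
from h import *
from scipy.optimize import least_squares
m=[("top",(257.2,179.9),"n",1),("top",(244.6,291.9),"n",-1),("top",(153.7,170),"h",1),("top",(137,281.1),"h",-1),
("top",(61.5,123),"f",1),("top",(35,271),"f",-1),("top",(41.6,172.5),"e",0),
("side",(307.8,65.5),"f",1),("side",(220.5,80),"f",-1),("side",(273.7,64.7),"e",0),("side",(313.8,147),"h",1),("side",(234.7,163.1),"h",-1),("side",(253.6,215.6),"n",-1),("side",(341.8,195.3),"n",1)]
def pts(p):
    x,y,w,a=p[:4]; P=[]
    for n,uv,k,s in m:
        if k=="n": q=(.12*s,-.11,.085)
        elif k=="e": q=(.03,.11-.24*np.cos(a)+.002*np.sin(a),.085+.24*np.sin(a)+.002*np.cos(a))
        else: L={"h":0,"f":.2225}[k]; q=(.12*s,.11-L*np.cos(a),.085+L*np.sin(a))
        P.append(R.from_euler("z",w).apply(q)+[x,y,0])
    return np.array(P)
def res(p):
    P=pts(p); return np.concatenate([proj(n,P[i])[0]-uv for i,(n,uv,k,s) in enumerate(m)])
o=least_squares(res,[.56,.2,-0.1,1.8],loss="soft_l1"); print(o.x.round(4)); print(res(o.x).reshape(-1,2).round(1).tolist())
print("eye fit",pts(o.x)[6].round(4),"eye tri",tri((41.6,172.5),(273.7,64.7)))
np.save("bin.npy",o.x)
E
python3 st.py
```

```text
[ 0.5524  0.197  -0.1053  1.8782]
[[1.9, -3.0], [1.2, 0.6], [0.4, -2.5], [-1.0, 1.6], [2.0, -0.9], [-0.8, 0.2], [0.3, -0.0], [-1.1, -1.4], [-3.6, 0.1], [-0.9, -2.0], [0.7, -2.5], [-1.5, -1.0], [-0.3, 0.3], [1.0, -1.2]]
eye fit [0.6017 0.3774 0.3131] eye tri (array([0.60554368, 0.38396577, 0.30350604]), np.float64(0.0015345721407439463))
T [-0.031 -0.032  0.003] tau7 -0.02 F [-0.   0.1 -1.8] yaw 1.462 j [-0.7  -0.01  0.34  1.73  0.    1.42 -0.46] [0.4845 0.1326 0.3189] 0.2954897647993073
```

Run:
```python
from h import *
E=np.array([.603,.379,.310]);np.save("eye.npy",E)
X,Y=binx();w=np.load("bin.npy")[2]
for d in(-.05,-.02,0): delta(*tcp_for_hook(E+d*X,w))
```

```text
xyz [ 0.205  0.056 -0.001] r [-0.0002  0.0004 -0.001 ] rows 2.0
xyz [ 0.205  0.156 -0.001] r [-0.0002  0.0004 -0.001 ] rows 2.0
xyz [ 0.206  0.223 -0.001] r [-0.0002  0.0004 -0.001 ] rows 2.0
```

Call:
carry_out:
  series:
    - {"x": 0.07,"y": 0.02,"z": 0.0,"rx": 0.0,"ry": 0.0,"rz": -0.001}
    - {"x": 0.14,"y": 0.04,"z": 0.0,"rx": 0.0,"ry": 0.0,"rz": -0.001}
    - {"x": 0.18,"y": 0.05,"z": 0.0,"rx": 0.0,"ry": 0.0,"rz": -0.001}
    - {"x": 0.205,"y": 0.056,"z": 0.0,"rx": 0.0,"ry": 0.0,"rz": -0.001}
    - {"x": 0.205,"y": 0.056,"z": 0.0,"rx": 0.0,"ry": 0.0,"rz": -0.001}

```text
clock: 24.1
tcp_pos: [0.5077, 0.1933, 0.3191]
orientation: [0.743, 0.67, -0.0, 0.0]
force: [0.1, 0.4, -2.8]
opening: 0.292
grasp_force: 59.4
```

Run:
```python
from h import *
import st
E=np.load("eye.npy")
X,Y=binx();w=np.load("bin.npy")[2]
for d in(-.05,-.02,0): delta(*tcp_for_hook(E+d*X,w))
q=vision.snapshot("side");t=vision.snapshot("top")
up=lambda a:cv2.resize(a,(400,300),interpolation=cv2.INTER_CUBIC)
cv2.imwrite("pics/m6.png",np.hstack([up(t[120:270,0:200]),up(q[30:120,220:340])])[:,:,::-1])
```

```text
T [-0.019 -0.032  0.043] tau7 -0.15 F [ 0.1  0.4 -2.8] yaw 1.467 j [-0.74  0.08  0.31  1.64 -0.03  1.42 -0.52] [0.5077 0.1933 0.3191] 0.29172033780884526
xyz [-0.004  0.001  0.   ] r [-0.0002  0.0003  0.0005] rows 1.0
xyz [-0.004  0.101  0.   ] r [-0.0002  0.0003  0.0005] rows 1.0
xyz [-0.005  0.167  0.   ] r [-0.0002  0.0003  0.0005] rows 2.0
```

View pics/m6.png

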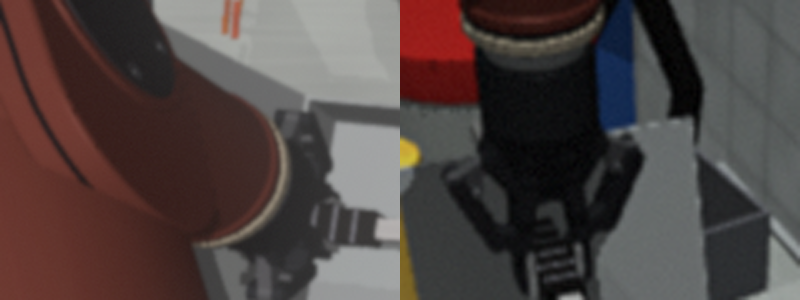

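The eye and prong are hidden behind the arm, so I'll insert slowly by feel.

Call:
carry_out:
  series:
    - {"x": -0.004,"y": 0.03,"z": 0.0,"rx": 0.0,"ry": 0.0,"rz": 0.0}
    - {"x": -0.004,"y": 0.06,"z": 0.0,"rx": 0.0,"ry": 0.0,"rz": 0.0}
    - {"x": -0.004,"y": 0.08,"z": 0.0,"rx": 0.0,"ry": 0.0,"rz": 0.0}
    - {"x": -0.004,"y": 0.1,"z": 0.0,"rx": 0.0,"ry": 0.0,"rz": 0.0}
    - {"x": -0.004,"y": 0.1,"z": 0.0,"rx": 0.0,"ry": 0.0,"rz": 0.0}

```text
clock: 24.7
tcp_pos: [0.538, 0.1884, 0.3194]
orientation: [0.743, 0.669, -0.0, 0.0]
force: [-0.7, 0.1, -2.6]
opening: 0.296
grasp_force: 59.5
```

```bash
python3 st.py
```

```text
T [-0.027  0.042 -0.038] tau7 0.17 F [-0.7  0.1 -2.6] yaw 1.466 j [-0.71  0.14  0.33  1.58 -0.05  1.43 -0.48] [0.538  0.1884 0.3194] 0.29591048408417614
```

Call:
carry_out:
  series:
    - {"x": 0.0,"y": 0.015,"z": 0.0,"rx": 0.0,"ry": 0.0,"rz": 0.0}
    - {"x": 0.0,"y": 0.03,"z": 0.0,"rx": 0.0,"ry": 0.0,"rz": 0.0}
    - {"x": 0.0,"y": 0.045,"z": 0.0,"rx": 0.0,"ry": 0.0,"rz": 0.0}
    - {"x": 0.0,"y": 0.065,"z": 0.0,"rx": 0.0,"ry": 0.0,"rz": 0.0}
    - {"x": 0.0,"y": 0.065,"z": 0.0,"rx": 0.0,"ry": 0.0,"rz": 0.0}

```text
clock: 25.2
tcp_pos: [0.5573, 0.1866, 0.3195]
orientation: [0.743, 0.669, -0.0, 0.0]
force: [-0.5, -0.8, -2.4]
opening: 0.296
grasp_force: 59.5
```

```bash
python3 st.py
```

```text
T [-0.043 -0.047  0.052] tau7 0.15 F [-0.5 -0.8 -2.4] yaw 1.466 j [-0.69  0.18  0.34  1.54 -0.06  1.43 -0.45] [0.5573 0.1866 0.3195] 0.2961484091779668
```

Call:
carry_out:
  series:
    - {"x": -0.02,"y": 0.0,"z": 0.0,"rx": 0.0,"ry": 0.0,"rz": 0.0}
    - {"x": -0.03,"y": 0.0,"z": 0.0,"rx": 0.0,"ry": 0.0,"rz": 0.0}
    - {"x": -0.04,"y": 0.0,"z": 0.0,"rx": 0.0,"ry": 0.0,"rz": 0.0}
    - {"x": -0.05,"y": 0.0,"z": 0.0,"rx": 0.0,"ry": 0.0,"rz": 0.0}
    - {"x": -0.06,"y": 0.0,"z": 0.0,"rx": 0.0,"ry": 0.0,"rz": 0.0}

```text
clock: 25.7
tcp_pos: [0.5548, 0.1691, 0.32]
orientation: [0.743, 0.67, 0.001, -0.0]
force: [0.4, 1.2, -0.9]
opening: 0.293
grasp_force: 59.6
```

```bash
python3 st.py
```

```text
T [ 0.655 -0.154 -0.079] tau7 -0.08 F [ 0.4  1.2 -0.9] yaw 1.467 j [-0.68  0.16  0.35  1.56 -0.06  1.43 -0.43] [0.5548 0.1691 0.32  ] 0.2925157507900108
```

Call:
carry_out:
  series:
    - {"x": -0.015,"y": 0.0,"z": 0.0,"rx": 0.0,"ry": 0.0,"rz": 0.0}
    - {"x": -0.03,"y": 0.0,"z": 0.0,"rx": 0.0,"ry": 0.0,"rz": 0.0}
    - {"x": -0.045,"y": 0.0,"z": 0.0,"rx": 0.0,"ry": 0.0,"rz": 0.0}
    - {"x": -0.06,"y": 0.0,"z": 0.0,"rx": 0.0,"ry": 0.0,"rz": 0.0}

```text
clock: 26.1
tcp_pos: [0.5529, 0.1508, 0.3199]
orientation: [0.743, 0.669, 0.0, -0.0]
force: [-0.2, 1.9, 2.3]
opening: 0.295
grasp_force: 59.9
```

```bash
python3 st.py
```

```text
T [ 1.067 -0.107  0.183] tau7 -0.32 F [-0.2  1.9  2.3] yaw 1.467 j [-0.66  0.15  0.36  1.58 -0.05  1.43 -0.4 ] [0.5529 0.1508 0.3199] 0.29479727203379424
```

Contact felt: pulling gives a steady reaction, so the prong is hooked. Next I work out the arc.

```bash
cat > arc.py <<'E'
from h import *
import sys
b=np.load("bin.npy");s=readout.get_state();q=R.from_quat(s["orientation"])
yaw=np.arctan2(*q.apply([1,0,0])[1::-1])-np.pi/2
hook=R.from_euler("z",yaw).apply((.025,.196,0))+s["tcp_pos"]-[0,0,.009]
h=R.from_euler("z",-b[2]).apply(hook-[b[0],b[1],0]); print("hook in bin",h.round(4))
v=h[1:]-[.11,.085]; a0=np.arctan2(v[1],-v[0]); print("angle",a0.round(3),"radius",np.hypot(*v).round(4))
for a in np.arange(a0,-0.06,-.1)[1:] if len(sys.argv)<2 else map(float,sys.argv[1:]):
    t=np.array([.03,.11-.24*np.cos(a),.085+.24*np.sin(a)])
    d=q.inv().apply(R.from_euler("z",b[2]).apply(t-h))/.3; print(round(a,2),d.round(3).tolist())
E
python3 arc.py
```

```text
hook in bin [0.03   0.1501 0.3109]
angle 1.747 radius 0.2295
1.65 [-0.073, -0.0, -0.045]
1.55 [-0.153, -0.0, -0.047]
1.45 [-0.233, -0.0, -0.041]
1.35 [-0.312, -0.001, -0.027]
1.25 [-0.389, -0.001, -0.005]
1.15 [-0.463, -0.001, 0.024]
1.05 [-0.534, -0.001, 0.06]
0.95 [-0.601, -0.001, 0.104]
0.85 [-0.664, -0.001, 0.154]
0.75 [-0.721, -0.001, 0.209]
0.65 [-0.772, -0.001, 0.271]
0.55 [-0.817, -0.001, 0.337]
0.45 [-0.856, -0.002, 0.407]
0.35 [-0.886, -0.002, 0.481]
0.25 [-0.91, -0.002, 0.557]
0.15 [-0.926, -0.002, 0.636]
0.05 [-0.933, -0.002, 0.715]
-0.05 [-0.933, -0.002, 0.795]
```

Call:
carry_out:
  series:
    - {"x": -0.02,"y": 0.0,"z": -0.025,"rx": 0.0,"ry": 0.0,"rz": 0.0}
    - {"x": -0.05,"y": 0.0,"z": -0.04,"rx": 0.0,"ry": 0.0,"rz": 0.0}
    - {"x": -0.09,"y": 0.0,"z": -0.046,"rx": 0.0,"ry": 0.0,"rz": 0.0}
    - {"x": -0.13,"y": 0.0,"z": -0.047,"rx": 0.0,"ry": 0.0,"rz": 0.0}
    - {"x": -0.17,"y": 0.0,"z": -0.046,"rx": 0.0,"ry": 0.0,"rz": 0.0}
    - {"x": -0.21,"y": 0.0,"z": -0.043,"rx": 0.0,"ry": 0.0,"rz": 0.0}
    - {"x": -0.25,"y": 0.0,"z": -0.039,"rx": 0.0,"ry": 0.0,"rz": 0.0}
    - {"x": -0.29,"y": 0.0,"z": -0.031,"rx": 0.0,"ry": 0.0,"rz": 0.0}
    - {"x": -0.33,"y": 0.0,"z": -0.022,"rx": 0.0,"ry": 0.0,"rz": 0.0}
    - {"x": -0.37,"y": 0.0,"z": -0.011,"rx": 0.0,"ry": 0.0,"rz": 0.0}
    - {"x": -0.41,"y": 0.0,"z": 0.003,"rx": 0.0,"ry": 0.0,"rz": 0.0}
    - {"x": -0.45,"y": 0.0,"z": 0.018,"rx": 0.0,"ry": 0.0,"rz": 0.0}
    - {"x": -0.463,"y": 0.0,"z": 0.024,"rx": 0.0,"ry": 0.0,"rz": 0.0}
    - {"x": -0.463,"y": 0.0,"z": 0.024,"rx": 0.0,"ry": 0.0,"rz": 0.0}

```text
clock: 27.5
tcp_pos: [0.5384, 0.0118, 0.3122]
orientation: [0.743, 0.669, -0.0, 0.0]
force: [-0.2, -0.0, -2.0]
opening: 0.292
grasp_force: 59.4
```

```bash
python3 st.py; python3 arc.py
python3 - <<'E'
from h import *
q=vision.snapshot("side");t=vision.snapshot("top")
up=lambda a:cv2.resize(a,(400,300),interpolation=cv2.INTER_CUBIC)
cv2.imwrite("pics/m7.png",np.hstack([up(t[120:300,30:270]),up(q[80:230,200:400])])[:,:,::-1])
E
```

```text
T [ 0.077  0.015 -0.011] tau7 0.2 F [-0.2 -0.  -2. ] yaw 1.465 j [-0.53  0.07  0.46  1.67 -0.03  1.4  -0.18] [0.5384 0.0118 0.3122] 0.2921415036778766
hook in bin [0.0306 0.0104 0.3032]
angle 1.143 radius 0.2399
1.04 [-0.071, -0.002, 0.037]
0.94 [-0.138, -0.002, 0.08]
0.84 [-0.2, -0.002, 0.13]
0.74 [-0.257, -0.002, 0.187]
0.64 [-0.308, -0.002, 0.248]
0.54 [-0.353, -0.002, 0.315]
0.44 [-0.391, -0.002, 0.385]
0.34 [-0.421, -0.002, 0.459]
0.24 [-0.444, -0.002, 0.535]
0.14 [-0.46, -0.002, 0.614]
0.04 [-0.467, -0.002, 0.694]
-0.06 [-0.466, -0.002, 0.774]
```

View pics/m7.png

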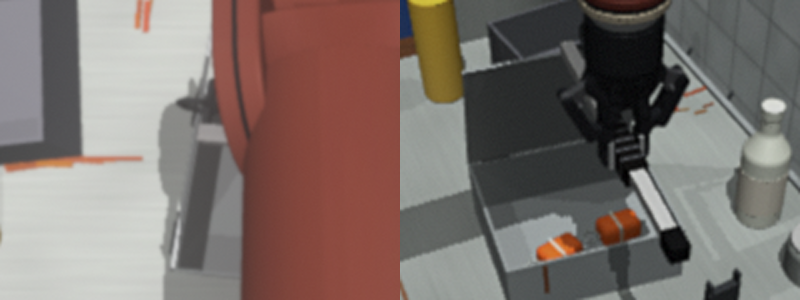

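The sticks behind the flap are only sticks, with no capsule there. The eye shows at top pixel ~(144,182); I'll compare that with the prediction.

Run:
```python
from h import *
for a in(1.9,1.7,1.5,1.4,1.3,1.2,1.14): print(a,proj("top",eye(a)).round(0).tolist(),proj("side",eye(a)).round(0).tolist())
s=readout.get_state();print("hook",proj("top",R.from_euler("z",-.105).apply((.025,.196,0))+s["tcp_pos"]-[0,0,.009]))
b=np.load("bin.npy")
for a in(1.7,1.5,1.3,1.15):
  print(a,proj("side",[R.from_euler("z",b[2]).apply((-.12,.11-.2225*np.cos(a),.085+.2225*np.sin(a)))+[b[0],b[1],0]]).round(0).tolist(),proj("top",[R.from_euler("z",b[2]).apply((-.12,.11-.2225*np.cos(a),.085+.2225*np.sin(a)))+[b[0],b[1],0]]).round(0).tolist())
```

```text
1.9 [[39.0, 173.0]] [[272.0, 62.0]]
1.7 [[65.0, 173.0]] [[277.0, 67.0]]
1.5 [[96.0, 175.0]] [[283.0, 76.0]]
1.4 [[113.0, 177.0]] [[286.0, 82.0]]
1.3 [[130.0, 180.0]] [[289.0, 89.0]]
1.2 [[147.0, 182.0]] [[292.0, 96.0]]
1.14 [[156.0, 184.0]] [[294.0, 101.0]]
hook [[156.5431094  183.82660143]]
1.7 [[220.0, 85.0]] [[56.0, 273.0]]
1.5 [[223.0, 94.0]] [[85.0, 276.0]]
1.3 [[228.0, 106.0]] [[117.0, 279.0]]
1.15 [[231.0, 118.0]] [[141.0, 281.0]]
```

The flap is following (measured ~1.2 rad). Swinging on.

Call:
carry_out:
  series:
    - {"x": -0.04,"y": -0.002,"z": 0.018,"rx": 0.0,"ry": 0.0,"rz": 0.0}
    - {"x": -0.071,"y": -0.002,"z": 0.037,"rx": 0.0,"ry": 0.0,"rz": 0.0}
    - {"x": -0.105,"y": -0.002,"z": 0.057,"rx": 0.0,"ry": 0.0,"rz": 0.0}
    - {"x": -0.138,"y": -0.002,"z": 0.08,"rx": 0.0,"ry": 0.0,"rz": 0.0}
    - {"x": -0.17,"y": -0.002,"z": 0.104,"rx": 0.0,"ry": 0.0,"rz": 0.0}
    - {"x": -0.2,"y": -0.002,"z": 0.13,"rx": 0.0,"ry": 0.0,"rz": 0.0}
    - {"x": -0.23,"y": -0.002,"z": 0.158,"rx": 0.0,"ry": 0.0,"rz": 0.0}
    - {"x": -0.257,"y": -0.002,"z": 0.187,"rx": 0.0,"ry": 0.0,"rz": 0.0}
    - {"x": -0.284,"y": -0.002,"z": 0.217,"rx": 0.0,"ry": 0.0,"rz": 0.0}
    - {"x": -0.308,"y": -0.002,"z": 0.248,"rx": 0.0,"ry": 0.0,"rz": 0.0}
    - {"x": -0.332,"y": -0.002,"z": 0.281,"rx": 0.0,"ry": 0.0,"rz": 0.0}
    - {"x": -0.353,"y": -0.002,"z": 0.315,"rx": 0.0,"ry": 0.0,"rz": 0.0}
    - {"x": -0.373,"y": -0.002,"z": 0.35,"rx": 0.0,"ry": 0.0,"rz": 0.0}
    - {"x": -0.391,"y": -0.002,"z": 0.385,"rx": 0.0,"ry": 0.0,"rz": 0.0}
    - {"x": -0.407,"y": -0.002,"z": 0.422,"rx": 0.0,"ry": 0.0,"rz": 0.0}
    - {"x": -0.421,"y": -0.002,"z": 0.459,"rx": 0.0,"ry": 0.0,"rz": 0.0}
    - {"x": -0.421,"y": -0.002,"z": 0.459,"rx": 0.0,"ry": 0.0,"rz": 0.0}

```text
clock: 29.3
tcp_pos: [0.5238, -0.1133, 0.1729]
orientation: [0.743, 0.669, -0.001, -0.001]
force: [-0.6, 0.5, -2.4]
opening: 0.297
grasp_force: 59.4
```

```bash
python3 st.py; python3 arc.py .3 .25 .2 .15 .1 .05 0 -.05 -.07
```

```text
T [-0.053  0.047  0.009] tau7 0.29 F [-0.6  0.5 -2.4] yaw 1.466 j [-0.37  0.18  0.56  1.87 -0.1   1.13  0.12] [ 0.5238 -0.1133  0.1729] 0.2965172971972205
hook in bin [ 0.029  -0.1156  0.1639]
angle 0.337 radius 0.239
0.3 [-0.012, 0.003, 0.027]
0.25 [-0.023, 0.003, 0.065]
0.2 [-0.032, 0.004, 0.104]
0.15 [-0.039, 0.004, 0.144]
0.1 [-0.044, 0.004, 0.183]
0.05 [-0.047, 0.004, 0.223]
0.0 [-0.048, 0.004, 0.263]
-0.05 [-0.047, 0.004, 0.303]
-0.07 [-0.046, 0.004, 0.319]
```

Call:
carry_out:
  series:
    - {"x": -0.012,"y": 0.003,"z": 0.027,"rx": 0.0,"ry": 0.0,"rz": 0.0}
    - {"x": -0.023,"y": 0.003,"z": 0.055,"rx": 0.0,"ry": 0.0,"rz": 0.0}
    - {"x": -0.03,"y": 0.003,"z": 0.08,"rx": 0.0,"ry": 0.0,"rz": 0.0}
    - {"x": -0.035,"y": 0.004,"z": 0.105,"rx": 0.0,"ry": 0.0,"rz": 0.0}
    - {"x": -0.039,"y": 0.004,"z": 0.13,"rx": 0.0,"ry": 0.0,"rz": 0.0}
    - {"x": -0.043,"y": 0.004,"z": 0.155,"rx": 0.0,"ry": 0.0,"rz": 0.0}
    - {"x": -0.045,"y": 0.004,"z": 0.18,"rx": 0.0,"ry": 0.0,"rz": 0.0}
    - {"x": -0.046,"y": 0.004,"z": 0.205,"rx": 0.0,"ry": 0.0,"rz": 0.0}
    - {"x": -0.047,"y": 0.004,"z": 0.23,"rx": 0.0,"ry": 0.0,"rz": 0.0}
    - {"x": -0.048,"y": 0.004,"z": 0.25,"rx": 0.0,"ry": 0.0,"rz": 0.0}
    - {"x": -0.048,"y": 0.004,"z": 0.263,"rx": 0.0,"ry": 0.0,"rz": 0.0}

```text
clock: 30.4
tcp_pos: [0.5243, -0.1271, 0.0952]
orientation: [0.743, 0.669, -0.0, -0.0]
force: [-0.1, 0.1, -1.5]
opening: 0.292
grasp_force: 59.5
```

```bash
python3 st.py; python3 arc.py -.03 -.05 -.07;python3 - <<'E'
from h import *
q=vision.snapshot("side");t=vision.snapshot("top")
up=lambda a:cv2.resize(a,(400,300),interpolation=cv2.INTER_CUBIC)
cv2.imwrite("pics/m8.png",np.hstack([up(t[150:300,110:310]),up(q[110:260,200:400])])[:,:,::-1])
for a in (.15,.1,.05,0): print(a,proj("top",eye(a)),proj("side",eye(a)))
E
```

```text
T [0.058 0.    0.042] tau7 -0.03 F [-0.1  0.1 -1.5] yaw 1.467 j [-0.32  0.28  0.55  1.94 -0.18  0.97  0.21] [ 0.5243 -0.1271  0.0952] 0.29233394997307777
hook in bin [ 0.0308 -0.1292  0.0862]
angle 0.005 radius 0.2392
-0.03 [-0.002, -0.003, 0.028]
-0.05 [-0.002, -0.003, 0.044]
-0.07 [-0.001, -0.003, 0.06]
0.15 [[260.16033458 215.98739475]] [[312.46309698 195.67259264]]
0.1 [[261.71917283 217.28484701]] [[312.64185648 199.56810687]]
0.05 [[262.94604872 218.52780852]] [[312.73881776 203.27042199]]
0 [[263.85096893 219.71519605]] [[312.75540492 206.77071695]]
```

View pics/m8.png

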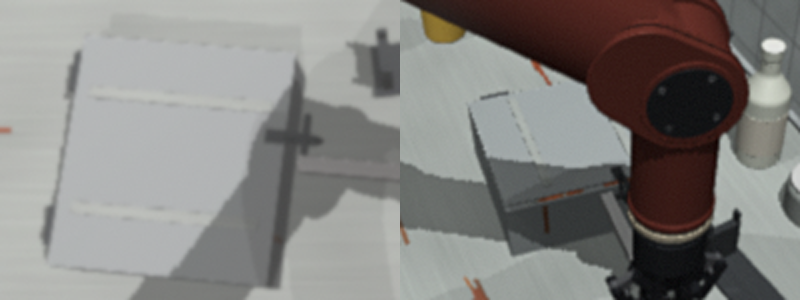

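The prong is in the ring and the flap is almost shut. I'll press the last bit gently.

Call:
carry_out:
  series:
    - {"x": 0.0,"y": -0.003,"z": 0.01,"rx": 0.0,"ry": 0.0,"rz": 0.0}
    - {"x": 0.0,"y": -0.003,"z": 0.02,"rx": 0.0,"ry": 0.0,"rz": 0.0}
    - {"x": 0.0,"y": -0.003,"z": 0.028,"rx": 0.0,"ry": 0.0,"rz": 0.0}
    - {"x": 0.0,"y": -0.003,"z": 0.036,"rx": 0.0,"ry": 0.0,"rz": 0.0}
    - {"x": 0.0,"y": -0.003,"z": 0.036,"rx": 0.0,"ry": 0.0,"rz": 0.0}

```text
clock: 31.0
tcp_pos: [0.5235, -0.127, 0.0847]
orientation: [0.743, 0.669, -0.0, -0.0]
force: [-0.5, -0.1, -2.4]
opening: 0.294
grasp_force: 59.5
```

```bash
python3 st.py
```

```text
T [ 0.011 -0.019  0.002] tau7 0.04 F [-0.5 -0.1 -2.4] yaw 1.467 j [-0.31  0.3   0.54  1.95 -0.19  0.95  0.21] [ 0.5235 -0.127   0.0847] 0.29387788582079216
```

Call:
carry_out:
  series:
    - {"x": 0.0,"y": 0.0,"z": 0.005,"rx": 0.0,"ry": 0.0,"rz": 0.0}
    - {"x": 0.0,"y": 0.0,"z": 0.01,"rx": 0.0,"ry": 0.0,"rz": 0.0}
    - {"x": 0.0,"y": 0.0,"z": 0.015,"rx": 0.0,"ry": 0.0,"rz": 0.0}
    - {"x": 0.0,"y": 0.0,"z": 0.015,"rx": 0.0,"ry": 0.0,"rz": 0.0}

```text
clock: 31.4
tcp_pos: [0.5238, -0.1269, 0.0806]
orientation: [0.743, 0.669, 0.0, 0.0]
force: [-0.5, 1.0, 0.5]
opening: 0.293
grasp_force: 59.9
```

```bash
python3 st.py
```

```text
T [ 0.612 -0.157  0.058] tau7 0.02 F [-0.5  1.   0.5] yaw 1.467 j [-0.31  0.3   0.54  1.95 -0.19  0.94  0.22] [ 0.5238 -0.1269  0.0806] 0.2926350464044697
```

Call:
carry_out:
  series:
    - {"x": 0.0,"y": 0.0,"z": 0.005,"rx": 0.0,"ry": 0.0,"rz": 0.0}
    - {"x": 0.0,"y": 0.0,"z": 0.01,"rx": 0.0,"ry": 0.0,"rz": 0.0}
    - {"x": 0.0,"y": 0.0,"z": 0.015,"rx": 0.0,"ry": 0.0,"rz": 0.0}
    - {"x": 0.0,"y": 0.0,"z": 0.015,"rx": 0.0,"ry": 0.0,"rz": 0.0}

```text
clock: 31.8
tcp_pos: [0.5236, -0.127, 0.0758]
orientation: [0.743, 0.669, -0.0, -0.0]
force: [-0.2, 0.5, -0.4]
opening: 0.293
grasp_force: 59.9
```

```bash
python3 st.py
```

```text
T [ 0.741 -0.112  0.006] tau7 0.01 F [-0.2  0.5 -0.4] yaw 1.467 j [-0.31  0.31  0.54  1.95 -0.2   0.93  0.22] [ 0.5236 -0.127   0.0758] 0.2928443109501069
```

Call:
carry_out:
  series:
    - {"x": 0.0,"y": 0.0,"z": 0.005,"rx": 0.0,"ry": 0.0,"rz": 0.0}
    - {"x": 0.0,"y": 0.0,"z": 0.01,"rx": 0.0,"ry": 0.0,"rz": 0.0}
    - {"x": 0.0,"y": 0.0,"z": 0.015,"rx": 0.0,"ry": 0.0,"rz": 0.0}
    - {"x": 0.0,"y": 0.0,"z": 0.015,"rx": 0.0,"ry": 0.0,"rz": 0.0}

```text
clock: 32.2
tcp_pos: [0.5235, -0.127, 0.0713]
orientation: [0.743, 0.669, -0.0, -0.0]
force: [-0.2, 1.0, 0.5]
opening: 0.291
grasp_force: 59.9
```

```bash
python3 st.py;python3 - <<'E'
from h import *
q=vision.snapshot("side");t=vision.snapshot("top");np.save("s2.npy",q);np.save("t2.npy",t)
up=lambda a:cv2.resize(a,(400,300),interpolation=cv2.INTER_CUBIC)
cv2.imwrite("pics/m9.png",np.vstack([np.hstack([up(t[180:255,220:320]),up(q[170:230,240:320])]),np.hstack([up(t[150:300,150:350]),up(q[150:300,270:470])])])[:,:,::-1])
b=np.load("bin.npy")
for a in (.12,.06,0): print(a,proj("top",eye(a)).round(1),proj("side",eye(a)).round(1),proj("side",[R.from_euler("z",b[2]).apply((-.12,.11-.222*np.cos(a),.085+.222*np.sin(a)))+[b[0],b[1],0]]).round(1))
E
```

```text
T [ 0.759 -0.17   0.02 ] tau7 0.05 F [-0.2  1.   0.5] yaw 1.467 j [-0.31  0.32  0.54  1.96 -0.2   0.92  0.23] [ 0.5235 -0.127   0.0713] 0.29087573668256517
0.12 [[261.1 216.8]] [[312.6 198. ]] [[252.4 208.5]]
0.06 [[262.7 218.3]] [[312.7 202.5]] [[253.  212.6]]
0 [[263.9 219.7]] [[312.8 206.8]] [[253.5 216.5]]
```

View pics/m9.png

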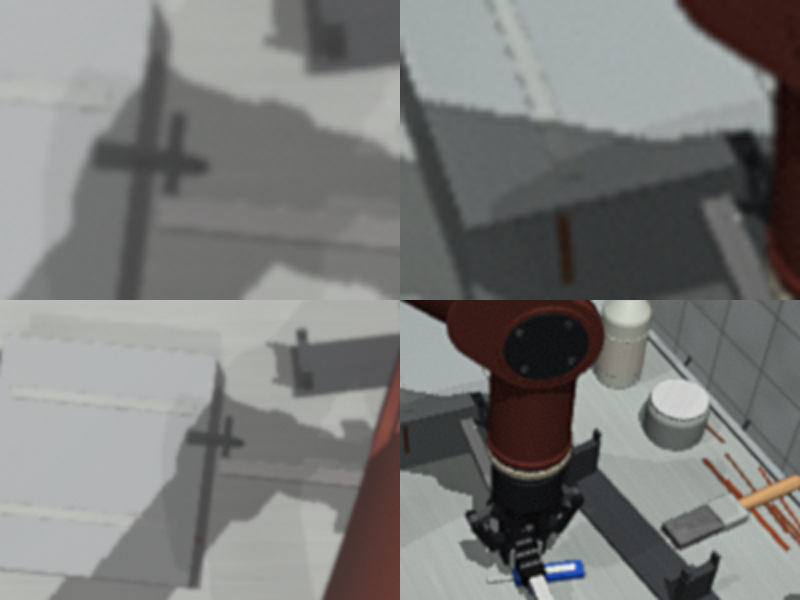

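The prong is through the ring and the flap's near corner is at side ~(252.6,216), where the shut rim was measured, so the flap is shut. I'll centre the prong and withdraw it.

Call:
carry_out:
  series:
    - {"x": 0.0,"y": 0.0,"z": -0.01,"rx": 0.0,"ry": 0.0,"rz": 0.0}
    - {"x": 0.0,"y": 0.0,"z": -0.02,"rx": 0.0,"ry": 0.0,"rz": 0.0}
    - {"x": 0.0,"y": 0.0,"z": -0.03,"rx": 0.0,"ry": 0.0,"rz": 0.0}
    - {"x": 0.0,"y": 0.0,"z": -0.03,"rx": 0.0,"ry": 0.0,"rz": 0.0}

```text
clock: 32.7
tcp_pos: [0.5238, -0.1273, 0.081]
orientation: [0.743, 0.669, 0.0, 0.0]
force: [0.2, -0.2, -2.6]
opening: 0.297
grasp_force: 59.5
```

```bash
python3 st.py
```

```text
T [ 0.014  0.009 -0.011] tau7 -0.05 F [ 0.2 -0.2 -2.6] yaw 1.467 j [-0.31  0.3   0.54  1.95 -0.19  0.94  0.22] [ 0.5238 -0.1273  0.081 ] 0.29742873096347555
```

Call:
carry_out:
  series:
    - {"x": 0.0,"y": -0.02,"z": 0.0,"rx": 0.0,"ry": 0.0,"rz": 0.0}
    - {"x": 0.0,"y": -0.05,"z": 0.0,"rx": 0.0,"ry": 0.0,"rz": 0.0}
    - {"x": 0.0,"y": -0.08,"z": 0.0,"rx": 0.0,"ry": 0.0,"rz": 0.0}
    - {"x": 0.0,"y": -0.11,"z": 0.0,"rx": 0.0,"ry": 0.0,"rz": 0.0}
    - {"x": 0.0,"y": -0.14,"z": 0.0,"rx": 0.0,"ry": 0.0,"rz": 0.0}
    - {"x": 0.0,"y": -0.17,"z": 0.0,"rx": 0.0,"ry": 0.0,"rz": 0.0}
    - {"x": -0.03,"y": -0.2,"z": 0.0,"rx": 0.0,"ry": 0.0,"rz": 0.0}
    - {"x": -0.08,"y": -0.2,"z": 0.0,"rx": 0.0,"ry": 0.0,"rz": 0.0}
    - {"x": -0.12,"y": -0.2,"z": -0.1,"rx": 0.0,"ry": 0.0,"rz": 0.0}
    - {"x": -0.12,"y": -0.2,"z": -0.25,"rx": 0.0,"ry": 0.0,"rz": 0.0}
    - {"x": -0.12,"y": -0.2,"z": -0.4,"rx": 0.0,"ry": 0.0,"rz": 0.0}
    - {"x": -0.12,"y": -0.2,"z": -0.4,"rx": 0.0,"ry": 0.0,"rz": 0.0}

```text
clock: 33.9
tcp_pos: [0.4626, -0.1584, 0.2061]
orientation: [0.743, 0.669, 0.003, 0.003]
force: [0.9, 0.7, -3.1]
opening: 0.295
grasp_force: 59.9
```

```bash
python3 st.py
python3 - <<'E'
from h import *
# back to home grasp: above first
for z in(.20,.0794): delta((.6795,-.1353,z),down(1.677))
E
```

```text
T [ 0.024 -0.058 -0.024] tau7 -0.54 F [ 0.9  0.7 -3.1] yaw 1.466 j [-0.34  0.02  0.59  1.95 -0.01  1.17  0.15] [ 0.4626 -0.1584  0.2061] 0.2946852870557631
xyz [0.153 0.711 0.027] r [ 0.003   0.0001 -0.0673] rows 5.0
xyz [0.152 0.707 0.429] r [ 0.003   0.0001 -0.0673] rows 6.0
```

Call:
carry_out:
  series:
    - {"x": 0.02,"y": 0.08,"z": 0.0,"rx": 0.0,"ry": 0.0,"rz": -0.01}
    - {"x": 0.04,"y": 0.18,"z": 0.0,"rx": 0.0,"ry": 0.0,"rz": -0.02}
    - {"x": 0.06,"y": 0.28,"z": 0.0,"rx": 0.0,"ry": 0.0,"rz": -0.03}
    - {"x": 0.08,"y": 0.38,"z": 0.0,"rx": 0.0,"ry": 0.0,"rz": -0.04}
    - {"x": 0.1,"y": 0.48,"z": 0.0,"rx": 0.0,"ry": 0.0,"rz": -0.05}
    - {"x": 0.12,"y": 0.57,"z": 0.01,"rx": 0.0,"ry": 0.0,"rz": -0.06}
    - {"x": 0.14,"y": 0.65,"z": 0.02,"rx": 0.0,"ry": 0.0,"rz": -0.067}
    - {"x": 0.152,"y": 0.7,"z": 0.027,"rx": 0.003,"ry": 0.0,"rz": -0.067}
    - {"x": 0.153,"y": 0.711,"z": 0.027,"rx": 0.003,"ry": 0.0,"rz": -0.067}
    - {"x": 0.153,"y": 0.711,"z": 0.027,"rx": 0.003,"ry": 0.0,"rz": -0.067}
    - {"x": 0.153,"y": 0.711,"z": 0.027,"rx": 0.003,"ry": 0.0,"rz": -0.067}

```text
clock: 35.0
tcp_pos: [0.6762, -0.134, 0.1924]
orientation: [0.669, 0.743, -0.003, -0.004]
force: [0.5, 0.0, -1.9]
opening: 0.292
grasp_force: 59.8
```

```bash
python3 st.py
python3 - <<'E'
from h import *
for z in(.20,.0794): delta((.6795,-.1353,z),down(1.677))
q=vision.snapshot("side");t=vision.snapshot("top")
up=lambda a,w,h:cv2.resize(a,(w,h),interpolation=cv2.INTER_CUBIC)
cv2.imwrite("pics/m10.png",np.hstack([up(q[100:320,300:480],491,600),np.vstack([up(t[140:220,220:300],300,300),up(q[170:230,240:300],300,300)])])[:,:,::-1])
s=readout.get_state()
for ph in(0,.03,.06,.1):
  P=lambda q:R.from_euler("z",.1062).apply(R.from_euler("x",ph).apply(q))+s["tcp_pos"]-[0,0,.0094]
  print(ph,[proj(n,[P((0,.2,0)),P((.05,.196,0)),P((0,-.165,0))]).round(1).tolist() for n in("side","top")])
E
```

```text
T [-0.027 -0.03  -0.035] tau7 0.01 F [ 0.5  0.  -1.9] yaw 1.676 j [-0.25  0.5   0.54  1.45 -0.25  1.28  0.42] [ 0.6762 -0.134   0.1924] 0.29226192981216287
xyz [-0.005  0.01  -0.026] r [-0.0031 -0.0002 -0.0002] rows 1.0
xyz [-0.006  0.014  0.376] r [-0.0031 -0.0002 -0.0002] rows 3.0
0 [[[345.2, 167.6], [363.0, 161.6], [448.7, 270.4]], [[257.6, 163.9], [257.0, 138.2], [450.4, 141.8]]]
0.03 [[[345.4, 165.7], [363.3, 159.7], [448.1, 271.9]], [[257.2, 162.8], [256.7, 137.0], [449.5, 142.8]]]
0.06 [[[345.6, 163.8], [363.5, 157.9], [447.5, 273.3]], [[256.9, 161.7], [256.4, 135.8], [448.6, 143.7]]]
0.1 [[[346.0, 161.4], [364.0, 155.5], [446.6, 275.1]], [[256.7, 160.2], [256.1, 134.1], [447.3, 145.0]]]
```

View pics/m10.png

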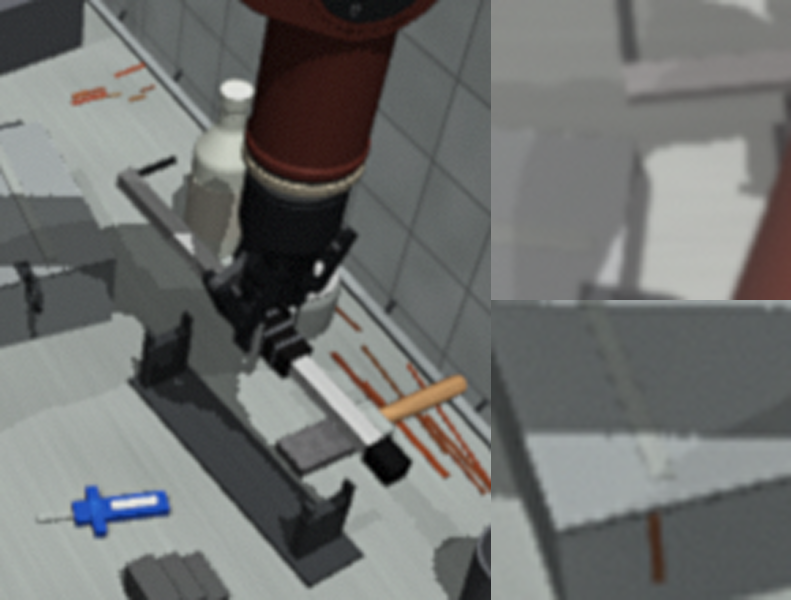

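The flap is shut (corner still at side (252.8,216)). The pole is held about 0.04 rad tip-up: tube end at (346,166), predicted (345.5,165). I'll level it and lower it between the horns.

Call:
carry_out:
  series:
    - {"x": -0.005,"y": 0.011,"z": 0.0,"rx": -0.003,"ry": -0.0127,"rz": 0.0}
    - {"x": -0.005,"y": 0.011,"z": 0.06,"rx": -0.003,"ry": -0.0127,"rz": 0.0}
    - {"x": -0.005,"y": 0.012,"z": 0.12,"rx": -0.003,"ry": -0.0127,"rz": 0.0}
    - {"x": -0.006,"y": 0.013,"z": 0.18,"rx": -0.003,"ry": -0.0127,"rz": 0.0}
    - {"x": -0.006,"y": 0.014,"z": 0.24,"rx": -0.003,"ry": -0.0127,"rz": 0.0}
    - {"x": -0.006,"y": 0.014,"z": 0.28,"rx": -0.003,"ry": -0.0127,"rz": 0.0}
    - {"x": -0.006,"y": 0.014,"z": 0.31,"rx": -0.003,"ry": -0.0127,"rz": 0.0}
    - {"x": -0.006,"y": 0.014,"z": 0.335,"rx": -0.003,"ry": -0.0127,"rz": 0.0}
    - {"x": -0.006,"y": 0.014,"z": 0.355,"rx": -0.003,"ry": -0.0127,"rz": 0.0}
    - {"x": -0.006,"y": 0.014,"z": 0.355,"rx": -0.003,"ry": -0.0127,"rz": 0.0}

```text
clock: 36.1
tcp_pos: [0.6802, -0.1344, 0.0853]
orientation: [0.668, 0.744, -0.013, 0.014]
force: [0.3, -0.3, -1.2]
opening: 0.294
grasp_force: 59.9
```

```bash
python3 st.py
python3 - <<'E'
from h import *
delta((.6795,-.1353,.0794))
E
```

```text
T [ 0.046  0.005 -0.043] tau7 0.04 F [ 0.3 -0.3 -1.2] yaw 1.678 j [-0.25  0.58  0.51  1.56 -0.27  1.07  0.42] [ 0.6802 -0.1344  0.0853] 0.29403354182395297
xyz [-0.002 -0.003  0.02 ] r [0. 0. 0.] rows 1.0
```

Call:
carry_out:
  series:
    - {"x": -0.002,"y": -0.003,"z": 0.008,"rx": 0.0,"ry": 0.0,"rz": 0.0}
    - {"x": -0.002,"y": -0.003,"z": 0.015,"rx": 0.0,"ry": 0.0,"rz": 0.0}
    - {"x": -0.002,"y": -0.003,"z": 0.018,"rx": 0.0,"ry": 0.0,"rz": 0.0}
    - {"x": -0.002,"y": -0.003,"z": 0.018,"rx": 0.0,"ry": 0.0,"rz": 0.0}

```text
clock: 36.5
tcp_pos: [0.68, -0.1355, 0.0812]
orientation: [0.668, 0.744, -0.013, 0.015]
force: [-1.7, 2.1, 2.5]
opening: 0.294
grasp_force: 60.6
```

```bash
python3 st.py
```

```text
T [-0.336  0.317 -0.169] tau7 0.17 F [-1.7  2.1  2.5] yaw 1.677 j [-0.25  0.59  0.51  1.56 -0.27  1.06  0.42] [ 0.68   -0.1355  0.0812] 0.2941510111802865
```

The pole is touching the cradles. Releasing and backing off upward.

Call:
carry_out:
  series:
    - {"x": 0.0,"y": 0.0,"z": 0.0,"rx": 0.0,"ry": 0.0,"rz": 0.0}
    - {"x": 0.0,"y": 0.0,"z": 0.0,"rx": 0.0,"ry": 0.0,"rz": 0.0}
    - {"x": 0.0,"y": 0.0,"z": 0.0,"rx": 0.0,"ry": 0.0,"rz": 0.0}
    - {"x": 0.0,"y": 0.0,"z": 0.0,"rx": 0.0,"ry": 0.0,"rz": 0.0}
    - {"x": 0.0,"y": 0.0,"z": -0.03,"rx": 0.0,"ry": 0.0,"rz": 0.0}
    - {"x": 0.0,"y": 0.0,"z": -0.08,"rx": 0.0,"ry": 0.0,"rz": 0.0}
    - {"x": 0.0,"y": 0.0,"z": -0.15,"rx": 0.0,"ry": 0.0,"rz": 0.0}
    - {"x": 0.0,"y": 0.0,"z": -0.3,"rx": 0.0,"ry": 0.0,"rz": 0.0}
    - {"x": 0.0,"y": -0.15,"z": -0.45,"rx": 0.0,"ry": 0.0,"rz": 0.0}
    - {"x": 0.0,"y": -0.3,"z": -0.5,"rx": 0.0,"ry": 0.0,"rz": 0.0}
    - {"x": -0.15,"y": -0.45,"z": -0.5,"rx": 0.0,"ry": 0.0,"rz": 0.0}
    - {"x": -0.3,"y": -0.6,"z": -0.5,"rx": 0.0,"ry": 0.0,"rz": 0.0}
    - {"x": -0.45,"y": -0.7,"z": -0.5,"rx": 0.0,"ry": 0.0,"rz": 0.0}
    - {"x": -0.6,"y": -0.75,"z": -0.5,"rx": 0.0,"ry": 0.0,"rz": 0.0}
    - {"x": -0.6,"y": -0.75,"z": -0.5,"rx": 0.0,"ry": 0.0,"rz": 0.0}
  claw: 0.2

```text
clock: 38.0
tcp_pos: [0.4723, -0.336, 0.2397]
orientation: [0.669, 0.743, -0.012, 0.016]
force: [-0.2, 0.5, 0.2]
opening: 0.604
grasp_force: 0.0
```

Run:
```python
from h import *
import st
t=vision.snapshot("top");q=vision.snapshot("side");t0=np.load("t0.npy");q0=np.load("s0.npy")
# compare with the start picture: registration of pole ends and bystanders, numerically
def match(a,b,x0,y0,x1,y1,name):
    tm=a[y0:y1,x0:x1]; sr=b[y0-15:y1+15,x0-15:x1+15]; r_=cv2.matchTemplate(sr,tm,cv2.TM_CCOEFF_NORMED); _,v,_,l=cv2.minMaxLoc(r_); print(name,round(v,3),"shift px",l[0]-15,l[1]-15)
match(q0,q,325,190,375,225,"side pole tip"); match(q0,q,375,230,410,265,"side sleeve"); match(q0,q,420,280,445,308,"side cap")
match(t0,t,255,150,300,190,"top tip"); match(t0,t,330,155,390,180,"top sleeve"); match(t0,t,415,150,440,170,"top cap")
match(q0,q,325,275,365,300,"gauge"); match(q0,q,340,300,390,335,"chock"); match(q0,q,420,330,515,420,"coin")
```

```text
T [ 0.028  0.033 -0.022] tau7 -1.02 F [-0.2  0.5  0.2] yaw 1.674 j [-0.1   0.21  0.72  1.72 -0.11  1.24  0.75] [ 0.4723 -0.336   0.2397] 0.6036725966667149
side pole tip -0.128 shift px 15 3
side sleeve 0.464 shift px 8 -2
side cap 0.997 shift px 0 0
top tip 0.987 shift px 0 0
top sleeve 0.997 shift px 0 0
top cap 0.997 shift px 0 0
gauge 0.23 shift px 0 0
chock 0.496 shift px -15 -6
coin 0.998 shift px 0 0
```

The pole matches its starting picture to the pixel in top view, tip, sleeve and cap. In the side view only the cap was clear of the arm, and it matches too. The coin box hasn't moved. The gauge and chock are hidden by the arm here, but the last picture showed them in place. Handing in.

```bash
python3 -c "
from station import r
print(r.hand_in())"
```

```text
the job is handed in; nothing more can be done
None
```

I handed the job in at about 38 s, and no verdict came back. Both loose capsules are in the bin, the reset knob is at its zero stop, the flap was pulled shut with the hook in the eye, and the pole is back in its rack.

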